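# Rebuild the drive-shaft stack of a bench mixer and snap in its keeper

### The job

Rebuild the stack on the mixer drive's upright shaft: the bearing at the bottom, then the short blue sleeve, then the brass washer. Then hook the keeper bar's orange tongue under the orange lip, swing its other end down and press it until the red spring catch snaps over it. The long grey sleeve is not used; leave it and everything else on the bench where it stands.

Things in the scene. Friction and masses are not known exactly. Their poses are not given: they have to be found in the camera images.
- drive_seat (a point): On the shaft axis of the fixed mixer drive, on top of the aluminium boss (diameter 30) that the bearing sits on, 32 mm above the bench. x points (level) from the red catch to the orange lip, z up. The shaft, diameter 14, rises 34 mm above this point, the last 8 tapering to diameter 7. White base: x -106 to +100, y +-38, its top 8 mm below this point. The finished stack is 34 mm high.
- drive_front (a point): Middle of the top of the front ledge on which the keeper's front end lies when home: 71.5 mm along -x from the shaft axis, 36 mm above drive_seat, same axes. The ledge is 19 long (x), with cheeks 6 mm high that leave 26 mm between them (y) for the 20 mm bar. The rear ledge under the lip is at the same height, so the home bar is level, 2 mm above the finished stack.
- drive_lip (a point): Middle of the slot under the orange lip: 73.5 mm along +x from the shaft axis, 41.5 mm above drive_seat, same axes. The slot is open towards -x only, 11 mm high (from rear ledge to lip), 26 wide, 15 deep: lip's edge 7.5 mm to the -x side of this point, rear wall 7.5 mm to the +x side. Lip 5 mm thick. The keeper (6 thick) goes in from -x with its front end raised by 9 to 11 degrees.
- catch (a joint): Red spring catch at the drive's front end: m pushed outward (to -x), 0 at rest, most 0.012. Pressing the bar's front end down on its sloping nose (about 5 to 12 N; the bar's weight is not enough) pushes it out, and it springs back over the bar.
- catch_nose (a point): Innermost corner of the catch's nose: at rest 75 mm along -x from the shaft axis, 43.5 mm above drive_seat (1.5 mm above a home bar's top), so it overlaps the end of a home bar by about 4 mm. Above it the nose slopes up and outward, 30 degrees from vertical, for 12 mm of height. The catch is 22 wide, reaches out to 97 mm from the shaft axis, and its highest part lies 14 mm above this point.
- bearing_center (a point): Centre (half-way up) of the bearing: steel ring with a black inner part, outer diameter 40, bore 18, 12 high, lying flat, 70 g.
- sleeve_center (a point): Centre (half-way up) of the short blue plastic sleeve: outer diameter 28, bore 18, 16 high, standing upright, 20 g.
- washer_center (a point): Centre (half-way up) of the brass washer: outer diameter 36, bore 18, 6 thick, lying flat, 30 g.
- keeper_center (a point): Middle of the keeper bar's flat plate, 3 mm above its underside: aluminium, 160 long (x) by 20 wide (y) by 6 thick (z), lying flat, fin up, 70 g. The tongue (last 14 mm, coloured orange) is the +x end. To grip it: an orange fin stands on the plate, centred 45 mm towards -x from this point, 24 long (x), 12 thick (y), 28 high, its top 31 mm above this point.
- keeper_tongue (a point): On the keeper bar, half-way through its thickness, 6 mm in from the tongue's end (74 mm along +x from keeper_center).
- keeper_front (a point): On the keeper bar, half-way through its thickness, 2 mm in from the other (front) end (78 mm along -x from keeper_center).
- long_sleeve_center (a point): Centre of the long grey sleeve, not to be used: outer diameter 28, bore 18, 30 high, standing upright.
- jar: Small glass jar with a green cap, diameter 40, 50 high; origin at the centre of its underside.
- bottle: Amber bottle with an orange cap, diameter 60, 120 high; origin at the centre of its underside.
- beaker: Open glass beaker, diameter 60, 70 high; origin at the centre of its underside.
- rack: Red tube rack with capped tubes, 60 (x) by 130 (y), 52 high; origin at the centre of its underside.
- tip_box: White box with a blue lid, 87 (x) by 122 (y), 57 high; origin at the centre of its underside.
- screwdriver: Screwdriver lying flat along its x axis, yellow handle to -x, 170 long, under 35 high; origin under its middle.
Mind the look-alikes: they are no part of the job. What is meant by the part that bears keeper_center is not black or purple, and is the larger of those in its own colour.

How it is judged:
By the outcome, as a careful person would: the job done as asked, in the order asked, and still so for the second after the job is handed in, with the robot touching nothing.
It also fails if it takes over 72 s, if anything falls off the work surface, if the arm or the gripper's body presses on something with over 40 N, if the wrist force passes 120 N, or if a joint passes its speed limit or range.

### The arm

A 6-joint arm with a two-finger parallel gripper is mounted at the origin on the work surface. World frame = base frame: x ahead of the robot, y to its left, z up, the work surface at z = 0. Lengths are in m, angles in rad, forces in N, time in s.
With the tool pointing down it reaches from about 0.35 to 0.775 m from the base axis. Payload 7.3 kg.
Tool frame: the origin (TCP) lies on the mounting face of the last link; the fingertips stand 178 mm ahead of it and the grasp point (between the pads) lies 159 mm ahead of it (robot.tcp_to_tips is the distance from the TCP to the fingertips, in m); z points along the fingers, y is the direction in which the jaws open and shut (so a half turn about z gives the same grasp; the last joint's range is limited). The gripper opens to 92 mm and grips with 3 to 60 N. Pads are 19 mm wide; open, the fingers measure 130 mm over their backs; the gripper's body (75 mm by 190 mm) begins 47 mm behind the grasp point.
Start: joints at [0.98, 0.342, 1.524, -0, 1.275, -0.146], TCP at [0.226, 0.474, 0.405] pointing down, gripper open.
Joint ranges: [-2.53, 2.53], [-0.77, 2.02], [0.04, 2.7], [-1, 4.14], [0.28, 2.66], [-3.11, 3.11]. Speed limits (rad/s): [2.57, 2.57, 3.14, 3.14, 3.14, 3.14].

### API

Orientations are given as [roll, pitch, yaw] about the fixed x, y, z axes, in that order (R = Rz(yaw) Ry(pitch) Rx(roll)).
In Python, from cell import robot, viewer gives the robot as it stands.
- The arm moves only by the shell command python3 -m creep 'ROWS' [OPENING] [FORCE]. ROWS is JSON, a list that holds one entry, the list of rows, each a list of 6 numbers: the shift along the world's x, y, z in mm, then the turn, a rotation vector about the world's x, y, z in degrees. A call has 1 to 5 rows; each row shifts and turns the pose as measured when the row begins; what a row does not reach is not made up. A row lasts 1/12 s, in which the tool goes at most 41.7 mm and 7.16 degrees, less where a joint would pass 70% of its speed; a pose out of reach is approached as far as the arm can. A call with a gripper value outside its range is refused whole. OPENING is the closure, from -1 (fully open) to 1 (shut), set as the call begins (- or left out, the last holds). The fingers move at their own pace and stop on an object; FORCE is the grip in N (left out, the last holds). Time passes only in rows, so rows that do not move let the fingers close. It gives the time, the measured TCP pose, the force and the opening at its end, in the units of the state.
- robot.observe(): the state, without advancing time (a new reading comes with each control period).
- viewer.read_camera(name): name is "scene" or "top"; returns the picture (420x560x3 uint8, blue, green, red); there is no depth.
- viewer.camera_model(name): a dict with "fx", "fy", "cx", "cy" (pixels), "pose" (4x4, takes a point from camera to world coordinates). Camera axes: x right, y up, looking along -z (the intrinsics and any distortion apply to the point x, -y, -z); pixel columns grow to the right and rows downward; lengths in m; the calibration is good to about 2 mm. A picture is of the moment at which its call begins. camera_model takes no time and is no camera call.
- robot.hand_in(): hands the job in, once; it reports no verdict.
The state is a dict: "time": time; "qpos": joint angles; "qvel": joint speeds; "joint_efforts": joint torques, N m; "tool_pos": TCP position; "tool_rot": TCP orientation; "contact_force": force on the tool from outside, world axes, zero at the start; "torque": the same for the moment, N m; "opening": finger opening in m.
Only numpy, scipy, OpenCV 4.12 (cv2) and the standard library are available. Lean on these libraries where they do the work, as an engineer would, in place of code of your own. Each camera call takes 0.05 s, during which the arm holds its last target. There are 200 camera calls.

## Working session

There is one attempt and no reset: what is moved stays moved. The work goes in short steps, Python scripts to look and compute and a shell command to move; the robot and the scene stay as the last step left them, time stands still between calls to the robot, and variables do not carry over. Pictures are saved under pics/ and viewed, about 8 in all and at most 12, crops included, and the job is handed in when it is done.

```bash
ls; mkdir -p pics; python3 - <<'E'
from cell import robot, viewer
import cv2,numpy as np
for n in("scene","top"):
    cv2.imwrite(f"pics/{n}0.png",viewer.read_camera(n)); m=viewer.camera_model(n); print(n,{k:(np.round(v,4).tolist()) for k,v in m.items()})
print(robot.observe(),robot.tcp_to_tips)
E
```

```text
pics
scene {'fx': 460.0717, 'fy': 460.0717, 'cx': 285.8624, 'cy': 210.2654, 'pose': [[0.5811, -0.5844, 0.5664, 1.2842], [0.8137, 0.4052, -0.4167, -0.5487], [0.014, 0.7031, 0.711, 1.0272], [0.0, 0.0, 0.0, 1.0]]}
top {'fx': 459.7493, 'fy': 459.7493, 'cx': 275.4044, 'cy': 212.9402, 'pose': [[0.0035, 0.9949, -0.1008, 0.4078], [-1.0, 0.0037, 0.0021, -0.0152], [0.0024, 0.1008, 0.9949, 1.2195], [0.0, 0.0, 0.0, 1.0]]}
{'time': 0.1, 'qpos': array([ 9.79991950e-01,  3.42640153e-01,  1.52488765e+00, -1.71319034e-05,
        1.27541518e+00, -1.46004210e-01]), 'qvel': array([ 6.41395391e-05, -9.78872668e-04, -1.70088659e-03, -9.44744478e-04,
        1.12891031e-03,  1.41894550e-04]), 'joint_efforts': array([ 1.10869158e-03, -4.32002664e+01, -2.44695497e+01,  7.19194184e-02,
        5.25684224e-02, -8.27238591e-05]), 'tool_pos': array([0.22581497, 0.47382689, 0.40413281]), 'tool_rot': array([-3.14025431e+00, -1.80245041e-04,  2.69679736e+00]), 'contact_force': array([0.04620864, 0.68583911, 0.29695331]), 'torque': array([0.01658788, 0.03896478, 0.06140552]), 'opening': 0.09173190477118393} 0.178
```

View pics/top0.png

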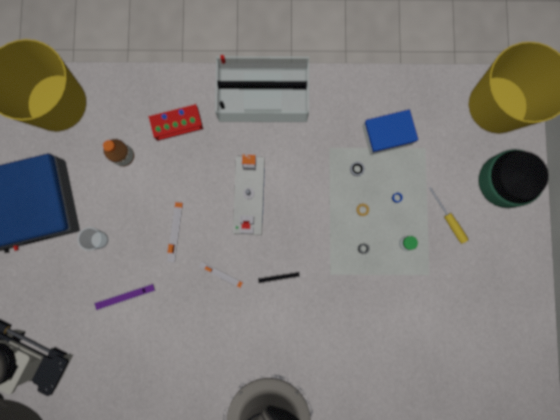

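View pics/scene0.png

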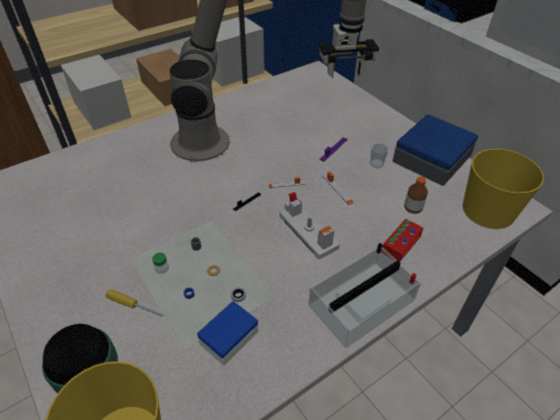

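The top view shows the drive at about (248,195), with its lip at (249,161) and its catch at (246,225). The larger orange keeper candidate spans (178,205) to (171,248); the smaller look-alike is at (223,276). On the mat I see the bearing at (357,169), blue sleeve (397,197), washer (363,210), and the long grey sleeve at (363,248), which looks tall at (196,243) in the scene view. Next I'll enlarge crops of both views.

```bash
cat > h.py <<'E'
from cell import robot, viewer
import cv2,numpy as np
M={n:viewer.camera_model(n) for n in("scene","top")}
def ray(n,u,v):
    m=M[n];P=np.array(m["pose"]);d=np.array([(u-m["cx"])/m["fx"],-(v-m["cy"])/m["fy"],-1.0])
    return P[:3,3],P[:3,:3]@d
def onz(n,u,v,z):
    o,d=ray(n,u,v);return o+d*(z-o[2])/d[2]
def proj(n,p):
    m=M[n];P=np.array(m["pose"]);c=P[:3,:3].T@(np.array(p)-P[:3,3])
    return np.array([m["cx"]+m["fx"]*c[0]/-c[2],m["cy"]-m["fy"]*c[1]/-c[2]])
def tri(a,b): # pixel in top, pixel in scene -> point, gap
    o1,d1=ray("top",*a);o2,d2=ray("scene",*b)
    s=np.linalg.lstsq(np.c_[d1,-d2],o2-o1,rcond=None)[0];p=o1+d1*s[0];q=o2+d2*s[1];return (p+q)/2,np.linalg.norm(p-q)
def blobs(im,lo,hi,roi,amin=6):
    x0,y0,x1,y1=roi;c=cv2.cvtColor(im[y0:y1,x0:x1],cv2.COLOR_BGR2HSV);m=cv2.inRange(c,lo,hi)
    n,l,s,ce=cv2.connectedComponentsWithStats(m)
    return [(s[i][4],(ce[i]+[x0,y0]).round(2).tolist(),[int(s[i][0]+x0),int(s[i][1]+y0),int(s[i][2]),int(s[i][3])]) for i in range(1,n) if s[i][4]>=amin]
E
python3 - <<'E'
from h import *
t=cv2.imread("pics/top0.png");s=cv2.imread("pics/scene0.png")
up=lambda im,x,y,w,h,k:cv2.resize(im[y:y+h,x:x+w],None,fx=k,fy=k,interpolation=cv2.INTER_CUBIC)
a=np.vstack([np.hstack([up(t,160,150,115,100,3.4),up(t,345,150,80,100,3.4)])[:, :663],up(s,170,165,195,147,3.4)[:, :663][:260*2]])
a=a[:840];a=cv2.resize(a,None,fx=.7,fy=.7) if 0 else a
cv2.imwrite("pics/crop1.png",a[:600]); 
cv2.imwrite("pics/crop2.png",up(s,170,165,200,150,4));cv2.imwrite("pics/crop1.png",np.hstack([up(t,160,150,115,130,4),up(t,345,150,80,130,4)]))
for n,im,r in(("top",t,(160,140,430,290)),("scene",s,(150,160,370,310))):
    for k,lo,hi in(("orange",(5,140,120),(14,255,255)),("red",(172,140,100),(180,255,255)),("red0",(0,140,100),(4,255,255)),("blue",(100,120,60),(130,255,255)),("brass",(15,70,80),(28,255,255)),("dark",(0,0,0),(180,255,75))):
        print(n,k,blobs(im,lo,hi,r))
E
```

```text
top orange [(np.int32(84), [248.8, 159.63], [243, 156, 12, 8]), (np.int32(20), [178.45, 204.35], [176, 203, 6, 4]), (np.int32(28), [170.21, 248.0], [168, 245, 5, 7]), (np.int32(9), [208.22, 268.89], [206, 268, 5, 3]), (np.int32(9), [239.22, 283.89], [238, 282, 3, 4])]
top red []
top red0 [(np.int32(36), [245.31, 224.69], [242, 222, 7, 6])]
top blue [(np.int32(309), [387.41, 143.58], [370, 140, 46, 12]), (np.int32(7), [400.29, 195.71], [399, 194, 3, 5]), (np.int32(6), [393.5, 198.5], [393, 196, 3, 6])]
top brass [(np.int32(86), [362.37, 209.43], [356, 204, 13, 12])]
top dark [(np.int32(27), [357.44, 167.22], [353, 164, 9, 9]), (np.int32(148), [278.57, 277.01], [259, 273, 40, 9])]
scene orange [(np.int32(10), [330.1, 173.3], [328, 172, 5, 4]), (np.int32(6), [297.17, 177.83], [295, 177, 5, 2]), (np.int32(7), [270.0, 185.29], [269, 184, 3, 3]), (np.int32(14), [349.43, 201.14], [347, 200, 6, 3]), (np.int32(35), [325.03, 229.23], [320, 226, 11, 7])]
scene red []
scene red0 [(np.int32(16), [291.81, 193.88], [289, 192, 7, 4])]
scene blue [(np.int32(68), [188.53, 292.53], [184, 288, 10, 10]), (np.int32(94), [233.13, 306.57], [224, 302, 20, 8])]
scene brass [(np.int32(77), [213.14, 269.88], [207, 265, 13, 11])]
scene dark [(np.int32(14), [196.5, 160.0], [190, 160, 14, 1]), (np.int32(129), [245.3, 201.52], [233, 192, 28, 19]), (np.int32(57), [298.82, 236.28], [285, 221, 29, 32]), (np.int32(16), [309.06, 222.94], [308, 220, 3, 7]), (np.int32(95), [195.64, 243.66], [191, 238, 10, 12]), (np.int32(35), [160.06, 262.91], [154, 259, 12, 7]), (np.int32(423), [349.94, 295.11], [329, 278, 41, 32]), (np.int32(8), [188.0, 290.0], [186, 289, 5, 3]), (np.int32(61), [238.16, 292.72], [233, 289, 11, 9]), (np.int32(15), [189.67, 296.0], [186, 294, 8, 4]), (np.int32(7), [240.0, 299.71], [237, 299, 7, 2])]
```

View pics/crop1.png

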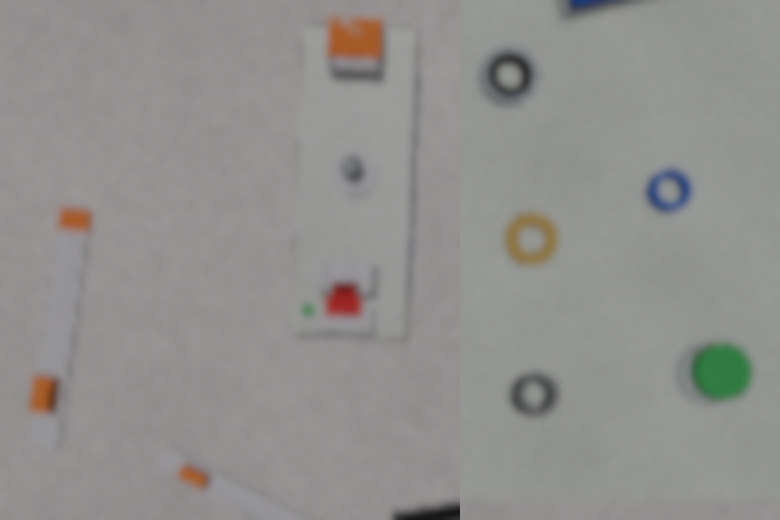

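View pics/crop2.png

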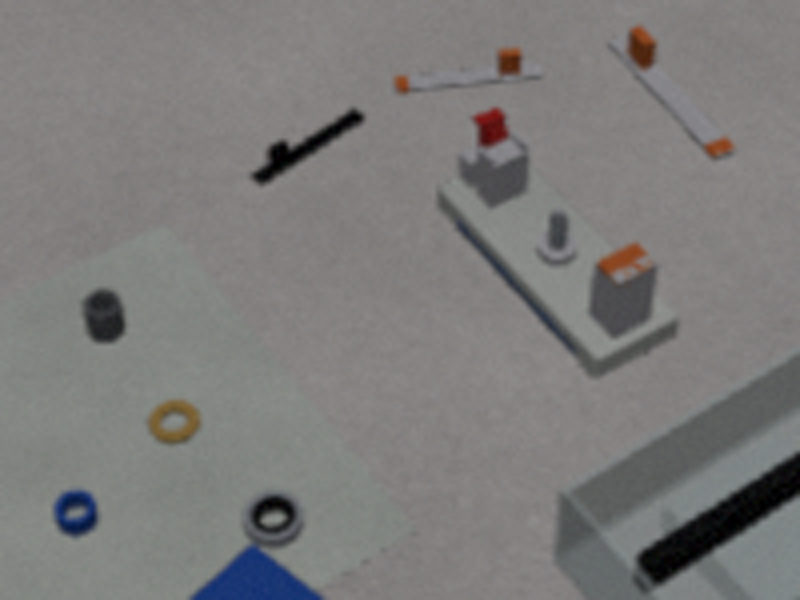

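The crops confirm the identities. In the top view the shaft is near (248,192), the keeper fin near (171,248), and the keeper's tongue at (178,204). In the scene view the long sleeve is clearly the tall one. Now I'll work out positions.

```bash
python3 - <<'E'
from h import *
t=cv2.imread("pics/top0.png");s=cv2.imread("pics/scene0.png")
def ell(im,u,v,r,f,k=8):
    c=cv2.resize(im[v-r:v+r,u-r:u+r],None,fx=k,fy=k,interpolation=cv2.INTER_CUBIC)
    m=f(c); cs=[q for q in cv2.findContours(m,cv2.RETR_LIST,cv2.CHAIN_APPROX_NONE)[0] if len(q)>40]
    return [((np.array(e[0])+.5)/k-.5+[u-r,v-r],np.round(np.array(e[1])/k,1)) for e in map(cv2.fitEllipse,cs)]
hsv=lambda c:cv2.cvtColor(c,cv2.COLOR_BGR2HSV)
br=lambda c:cv2.inRange(hsv(c),(12,70,0),(30,255,255))
bl=lambda c:cv2.inRange(hsv(c),(100,100,0),(130,255,255))
dk=lambda th:(lambda c:cv2.inRange(cv2.cvtColor(c,cv2.COLOR_BGR2GRAY),0,th))
for nm,f,a,b in(("washer",br,(362,209),(213,270)),("sleeve",bl,(397,197),(189,293)),("bearing",dk(105),(357,169),(238,294)),("longs",dk(105),(363,248),(196,243))):
    for n,im,p in(("top",t,a),("scene",s,b)):
        for c,ax in ell(im,*p,11,f): print(nm,n,c.round(2),ax,[onz(n,*c,z)[:2].round(4).tolist() for z in(.0,.006,.012,.016)])
p=lambda u,v,z:onz("top",u,v,z)[:2]
lip=p(248.8,159.6,.0835);cat=p(245.3,224.7,.0895);d=lip-cat;print("lip",lip,"catch",cat,"yaw",np.degrees(np.arctan2(d[1],d[0])),np.linalg.norm(d))
# shaft top
g=cv2.cvtColor(t,cv2.COLOR_BGR2GRAY);print(g[185:203,240:258])
tg=p(178.45,204.35,.006);fn=p(170.2,248,.034);d=tg-fn;print("tongue",tg,"fin",fn,"yaw",np.degrees(np.arctan2(d[1],d[0])),np.linalg.norm(d))
print(tri((170.2,248),(330.1,173.3)),tri((178.45,204.35),(349.43,201.14)))
E
```

```text
washer top [362.37 209.38] [7.  7.1] [[0.5419, -0.2499], [0.5412, -0.2487], [0.5405, -0.2476], [0.5401, -0.2468]]
washer top [362.34 209.31] [12.3 12.6] [[0.542, -0.2498], [0.5414, -0.2486], [0.5407, -0.2475], [0.5403, -0.2467]]
washer scene [212.98 269.9 ] [4.7 6.7] [[0.54, -0.2482], [0.5444, -0.25], [0.5487, -0.2517], [0.5516, -0.2529]]
washer scene [213.12 269.88] [10.3 12.5] [[0.5402, -0.2478], [0.5446, -0.2496], [0.5489, -0.2514], [0.5518, -0.2525]]
sleeve top [394.81 198.16] [5.2 7.2] [[0.5724, -0.3372], [0.5716, -0.3356], [0.5708, -0.334], [0.5702, -0.333]]
sleeve top [398.37 196.49] [6.1 7.5] [[0.5769, -0.3468], [0.5761, -0.3452], [0.5753, -0.3436], [0.5747, -0.3425]]
sleeve scene [188.49 292.53] [3.3 5.6] [[0.5687, -0.3382], [0.5729, -0.3394], [0.5771, -0.3407], [0.5798, -0.3415]]
sleeve scene [188.53 292.55] [10.2 10.8] [[0.5688, -0.3382], [0.573, -0.3394], [0.5772, -0.3406], [0.58, -0.3414]]
bearing top [356.84 168.5 ] [5.6 6.2] [[0.6526, -0.2367], [0.6514, -0.2356], [0.6502, -0.2345], [0.6494, -0.2338]]
bearing top [356.94 168.44] [11.8 12. ] [[0.6528, -0.237], [0.6515, -
[... 1638 characters left out ...]
151 148 148 147 144 142 142 144 143 145 148 150 152 153 152]
 [151 151 150 151 151 148 147 143 140 141 141 141 146 150 153 153 153 152]
 [150 150 150 152 151 150 149 144 142 143 144 146 150 152 153 153 153 153]
 [150 150 150 151 152 151 150 148 148 148 149 150 153 153 153 153 153 153]
 [150 150 150 150 151 151 152 151 151 151 153 153 154 153 154 153 154 153]
 [151 150 151 150 152 152 153 152 152 152 153 154 154 153 154 153 153 153]]
tongue [0.55280066 0.23991942] fin [0.4363935  0.25243211] yaw -6.135207717987107 0.11707772454480432
(array([0.43663529, 0.2527455 , 0.03436104]), np.float64(0.0009166746709933389)) (array([0.55296582, 0.2401647 , 0.00607077]), np.float64(0.0006081032887679207))
```

```bash
python3 - <<'E'
from h import *
s=cv2.imread("pics/scene0.png");g=cv2.cvtColor(s,cv2.COLOR_BGR2GRAY);print(g[214:232,300:320])
for c in((.58,.053),(.578,.053),(.582,.053)):
  for z in(.032,.045,.058,.066): print(c,z,proj("top",(*c,z)).round(2),proj("scene",(*c,z)).round(2))
t=cv2.imread("pics/top0.png");gt=cv2.cvtColor(t,cv2.COLOR_BGR2GRAY)
# base edges in both views, z=.024 top face
import math
a=math.radians(-2.35)
for x,y in((100,38),(100,-38),(-106,38),(-106,-38)):
    p=(.58+(x*math.cos(a)-y*math.sin(a))/1e3,.053+(x*math.sin(a)+y*math.cos(a))/1e3,.024); print((x,y),proj("top",p).round(1),proj("scene",p).round(1))
for n,u,v,z in(("top",396.8,197.3,.016),("scene",188.5,292.5,.010)):print(onz(n,u,v,z))
v=t[150:246,228:272];cv2.imwrite("pics/d.png",np.hstack([cv2.resize(v,None,fx=6,fy=6,interpolation=cv2.INTER_CUBIC),cv2.resize(s[180:276,275:350],None,fx=6,fy=6,interpolation=cv2.INTER_CUBIC)]))
E
python3 -m creep '[[[0,0,0,0,0,0]]]' -1 30
```

```text
[[128 135 133 133 135 134 133 133 132 132 129 126 126 130 129 130 130 130
  130 132]
 [135 131 134 132 135 134 132 133 133 134 130 129 132 131 130 130 131 133
  131 129]
 [135 134 135 133 134 136 134 133 134 133 132 135 129 127 131 131 130 128
  130 131]
 [132 133 133 135 134 134 133 130 121 123 122 130 136 131 126 129 132 135
  133 137]
 [137 134 136 135 134 134 134 117  98  96  99 115 133 135 130 130 132 132
  131 134]
 [137 136 137 137 132 134 135 102  75  76  75  94 125 134 135 130 127 129
  132 133]
 [134 137 137 136 134 138 136  99  69  73  69  85 119 134 133 135 130 130
  129 131]
 [137 136 136 137 136 138 137 101  71  67  68  82 120 133 135 135 136 132
  129 131]
 [138 135 134 133 136 136 132  96  72  72  66  83 119 134 136 135 139 136
  132 127]
 [140 138 138 138 136 133 119  89  72  67  67  91 125 133 135 138 133 136
  136 131]
 [137 137 140 138 137 136 120  90  66  67  61  89 122 133 138 136 134 135
  139 136]
 [137 137 135 138 137 135 121  89  66  65  63  95 124 133 137 136 136 138
  136 138]
 [138 136 137 135 128 135 129  97  78  68  73 107 131 132 135 137 137 137
  136 
[... 717 characters left out ...]
.07 193.11] [308.19 221.87]
(0.578, 0.053) 0.058 [247.78 192.38] [308.4  218.81]
(0.578, 0.053) 0.066 [247.6  191.92] [308.54 216.91]
(0.582, 0.053) 0.032 [248.37 192.31] [308.8 225.7]
(0.582, 0.053) 0.045 [248.09 191.58] [309.02 222.68]
(0.582, 0.053) 0.058 [247.8  190.83] [309.24 219.63]
(0.582, 0.053) 0.066 [247.62 190.36] [309.38 217.72]
(100, 38) [236.1 155.5] [339.2 243.6]
(100, -38) [264.8 156.7] [317.7 254.7]
(-106, 38) [231.9 233.2] [298.7 201.3]
(-106, -38) [261.1 234.5] [278.2 210.5]
[ 0.57254439 -0.33829652  0.016     ]
[ 0.57558856 -0.34019808  0.01      ]
time: 0.18
tool_pos: [0.2258, 0.4738, 0.4038]
tool_rot: [-3.139, -0.0, 2.697]
contact_force: [0.4, 0.2, 0.4]
opening: 0.0918
```

View pics/d.png

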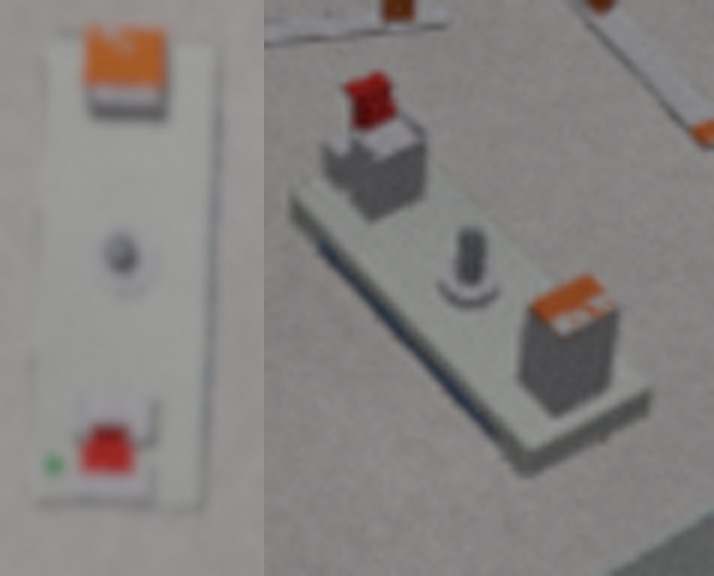

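Estimates so far:

| Point | x (m) | y (m) | Note |
|---|---|---|---|
| drive_seat | 0.581 | 0.053 | yaw −2.35° |
| bearing | 0.651 | −0.235 | |
| sleeve | 0.573 | −0.339 | |
| washer | 0.542 | −0.249 | |
| keeper fin | 0.4365 | 0.2526 | yaw −6.1° |

In the drive close-up, the shaft is at (122,252) in the left half and (470,260) in the right half. I'm moving to the bearing now, with the jaws turned to the drive's y direction.

```bash

python3 -m creep '[[[21.4,-35.7,0,0,0,1.2],[21.4,-35.7,0,0,0,1.2],[21.4,-35.7,0,0,0,1.2],[21.4,-35.7,0,0,0,1.2],[21.4,-35.7,0,0,0,1.2]]]' -1 30
python3 -m creep '[[[21.4,-35.7,0,0,0,1.2],[21.4,-35.7,0,0,0,1.2],[21.4,-35.7,0,0,0,1.2],[21.4,-35.7,0,0,0,1.2],[21.4,-35.7,0,0,0,1.2]]]'
python3 -m creep '[[[21.4,-35.7,0,0,0,1.2],[21.4,-35.7,0,0,0,1.2],[21.4,-35.7,0,0,0,1.2],[21.4,-35.7,0,0,0,1.2],[21.4,-35.7,0,0,0,1.2]]]'
```

```text
time: 0.6
tool_pos: [0.33, 0.2959, 0.4017]
tool_rot: [-3.139, -0.003, 2.82]
contact_force: [0.9, 0.3, 1.5]
opening: 0.0918
time: 1.02
tool_pos: [0.4347, 0.1153, 0.4016]
tool_rot: [-3.139, -0.003, 2.931]
contact_force: [1.7, -0.1, 1.2]
opening: 0.0917
time: 1.43
tool_pos: [0.5393, -0.065, 0.4012]
tool_rot: [-3.14, -0.004, 3.04]
contact_force: [0.5, -0.2, -0.2]
opening: 0.0918
```

```bash

python3 -m creep '[[[22.5,-34,0,0,0,0.7],[22.5,-34,0,0,0,0.7],[22.5,-34,0,0,0,0.7],[22.5,-34,0,0,0,0.7],[22,-34,0,0,0,0.7]]]'
python3 -m creep '[[[0,0,-35,0,0,0],[0,0,-35,0,0,0],[0,0,-35,0,0,0],[0,0,-35,0,0,0],[0,0,-25,0,0,0]]]' -0.4
```

```text
time: 1.85
tool_pos: [0.6513, -0.2405, 0.3995]
tool_rot: [-3.141, -0.007, 3.103]
contact_force: [-0.1, -0.2, -0.7]
opening: 0.0917
time: 2.27
tool_pos: [0.6559, -0.2527, 0.2351]
tool_rot: [-3.129, 0.016, 3.094]
contact_force: [-0.7, -0.2, 0.1]
opening: 0.0655
```

```bash

python3 -m creep '[[[-5,17,0,-0.7,-0.9,0.3],[0,0,0,0,0,0],[0,0,0,0,0,0]]]'
python3 - <<'E'
from h import *
t=viewer.read_camera("top");s=viewer.read_camera("scene")
cv2.imwrite("pics/b1.png",np.hstack([cv2.resize(t[130:220,320:410],None,fx=4,fy=4,interpolation=2),cv2.resize(s[215:305,195:285],None,fx=4,fy=4,interpolation=2)]))
o=robot.observe();print(o["tool_pos"],o["tool_rot"])
E
```

```text
time: 2.52
tool_pos: [0.6481, -0.2353, 0.2233]
tool_rot: [-3.125, 0.015, 3.098]
contact_force: [-0.6, -0.7, 1.1]
opening: 0.0643
[ 0.64863836 -0.23544635  0.22476806] [-3.1238283   0.01776712  3.09748909]
```

View pics/b1.png

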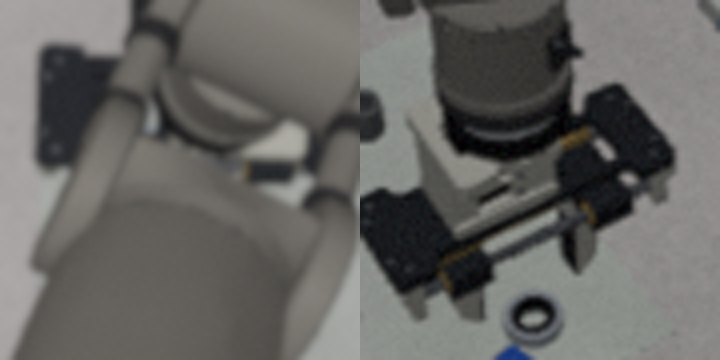

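The bearing at (530,318) in the scene half sits between and below the open fingers at (470,300) and (580,250). The top view is blocked by the arm. I'll straighten the tilt and go down.

```bash

python3 -c "
from h import *
print(proj('scene',(.6486,-.2354-.033,.0468)),proj('scene',(.6486,-.2354+.033,.0468)),'seen 222.5,290 / 250,277')"
python3 -m creep '[[[2.5,0.5,-12,1,1,0.2],[0,0,-12,0,0,0],[0,0,-10,0,0,0],[0,0,-6,0,0,0],[0,0,0,0,0,0]]]'
```

```text
[225.10880318 290.31335083] [247.06569635 278.23918066] seen 222.5,290 / 250,277
time: 3.03
tool_pos: [0.6527, -0.2369, 0.1844]
tool_rot: [-3.139, 0.004, 3.1]
contact_force: [-0.7, 1.5, -0.2]
opening: 0.0644
```

```bash

python3 -m creep '[[[-1.7,1.5,-2,0,0,0],[0,0,0,0,0,0]]]'
python3 -m creep '[[[0,0,0,0,0,0],[0,0,0,0,0,0],[0,0,0,0,0,0],[0,0,0,0,0,0]]]' 1 15
python3 -m creep '[[[0,0,15,0,0,0],[0,0,20,0,0,0],[0,0,20,0,0,0],[0,0,20,0,0,0],[0,0,0,0,0,0]]]'
```

```text
time: 3.2
tool_pos: [0.6507, -0.2355, 0.1811]
tool_rot: [-3.14, 0.003, 3.1]
contact_force: [-0.1, 0.4, -0.3]
opening: 0.0641
time: 3.53
tool_pos: [0.6509, -0.2355, 0.1824]
tool_rot: [-3.139, 0.005, 3.1]
contact_force: [0.2, -0.1, -0.3]
opening: 0.0423
time: 3.95
tool_pos: [0.6502, -0.2351, 0.2593]
tool_rot: [-3.14, 0.002, 3.1]
contact_force: [0.7, -0.8, -0.1]
opening: 0.0386
```

```bash

python3 -m creep '[[[-9,36,4,0,0,0],[-9,36,4,0,0,0],[-9,36,4,0,0,0],[-9,36,2,0,0,0],[-9,36,0,0,0,0]]]'
python3 -m creep '[[[-9,36,0,0,0,0],[-8,36,0,0,0,0],[-4,20,0,0,0,0],[0,0,0,0,0,0]]]'
```

```text
time: 4.37
tool_pos: [0.603, -0.0578, 0.2723]
tool_rot: [-3.136, 0.007, 3.088]
contact_force: [0.9, 0.6, -1.0]
opening: 0.0389
time: 4.7
tool_pos: [0.5773, 0.0446, 0.2705]
tool_rot: [-3.138, 0.004, 3.093]
contact_force: [0.1, 0.2, -0.9]
opening: 0.0386
```

```bash

python3 -m creep '[[[3.2,8.4,-2,0.2,0.2,0.4],[0,0,0,0,0,0]]]'
python3 - <<'E'
from h import *
t=viewer.read_camera("top");s=viewer.read_camera("scene")
cv2.imwrite("pics/b2.png",np.hstack([cv2.resize(t[150:240,205:295],None,fx=4,fy=4,interpolation=2),cv2.resize(s[165:255,265:355],None,fx=4,fy=4,interpolation=2)]))
o=robot.observe();print(o["tool_pos"],o["tool_rot"])
p=o["tool_pos"];print(proj("scene",(p[0]+.0005,p[1],p[2]-.1824+.012)),proj("scene",(p[0],p[1],p[2]-.1824)))
E
```

```text
time: 4.87
tool_pos: [0.5803, 0.0545, 0.2678]
tool_rot: [3.141, -0.0, 3.103]
contact_force: [-0.2, -0.2, -0.4]
opening: 0.0391
[0.5803725  0.05288244 0.26795955] [-3.14081379e+00  1.68260143e-04  3.10145085e+00]
[309.66189674 209.84141924] [309.34276877 212.68535821]
```

View pics/b2.png

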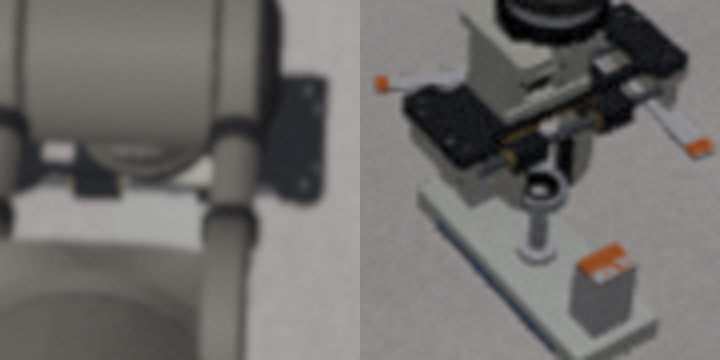

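The bearing is held level over the shaft, at (544,187) in the scene half with the shaft at (539,230). It looks about 1 px to the right, so I'll measure that.

```bash

python3 - <<'E'
from h import *
s=viewer.read_camera("scene");g=cv2.cvtColor(s,cv2.COLOR_BGR2GRAY)
print(g[200:230,302:320])
E
```

```text
[[ 38  30  31  25  29  24  20  27  21  24  43  50  26  17   8  21  47  74]
 [ 25  28  28  21  23  26  27  23  14  33  81  82  45  12   4  16  53  76]
 [ 36  25  22  21  22  22  20  14   8  34 109  92  36  10  16  14  54  75]
 [ 55  25  21  21  13  19   7   9   8  36 110  95  36   8   3  21  56  76]
 [ 57  37  20  12  11   4  12  11  17  50 112  94  35   8   9  25  66  79]
 [ 57  44  11  15   6  16  15  39  68  92 123  90  27   6   7  26  66  77]
 [ 52  35  17  14   9  35  56  81 116 134 135  90  31   2  10  27  67  79]
 [ 47  24  15  17  23  52  89  95 103 109 113  88  52  24  14  27  66  77]
 [ 59  37  37  49  40  34  38  32  38  47  81  97  90  61  26  30  64  81]
 [ 76  65  72  68  40  21   9   0   8   7  24  53  95  92  52  31  64  91]
 [ 80  78  81  69  41  16   3  11   9  10   0  23  69 101  77  51  80 112]
 [ 79  77  80  67  38  34  46  57  58  43  13  13  48  99  86  89 112 130]
 [ 77  80  79  67  38  54  87 107 113  83  35  13  54 103 112 128 135 137]
 [ 80  79  79  63  39  43  83 106 117  88  44  40  77 101 109 128 140 136]
 [ 78  80  78  72  65  64  57  51  51  50  62  72 
[... 450 characters left out ...]
144 142 141 134 137 139]
 [143 145 145 145 143 107  75  73  70  88 125 143 143 142 141 139 136 136]
 [142 146 147 144 142 105  74  72  71  87 127 142 143 144 143 143 139 136]
 [148 145 144 142 124  95  73  74  72  93 131 142 144 143 141 144 143 139]
 [144 143 143 143 128  94  73  74  71  97 132 145 142 142 143 143 143 144]
 [145 146 144 142 127  96  76  68  70 101 134 143 145 145 143 144 144 144]
 [147 142 138 139 134 103  78  72  75 115 137 139 142 145 143 144 143 145]
 [144 134 118 127 139 127 111 101 110 130 141 131 138 144 143 144 146 142]
 [145 144 116 110 126 138 139 141 136 135 128 113 133 145 146 146 146 145]
 [144 145 131 106 100 113 126 130 124 111  96 107 134 146 146 145 144 141]]
```

Aligned: the bore is centred at column ≈309.6, and the shaft axis extended to that height lands there too. Lowering the bearing.

```bash

python3 -m creep '[[[0.3,0,-12,0,0,0],[0,0,-8,0,0,0],[0,0,-6,0,0,0],[0,0,0,0,0,0]]]'

```

```text
time: 5.35
tool_pos: [0.5823, 0.0503, 0.2428]
tool_rot: [3.137, 0.005, 3.093]
contact_force: [-1.1, 5.7, -1.3]
opening: 0.0389
```

```bash

python3 -m creep '[[[-1.5,2.7,0,-0.2,0.2,0.4],[0,0,0,0,0,0]]]'
python3 -m creep '[[[0,0.5,-6,0,0,0],[0,0.5,-6,0,0,0]]]'

```

```text
time: 5.52
tool_pos: [0.5811, 0.0521, 0.2422]
tool_rot: [3.14, 0.001, 3.098]
contact_force: [-0.2, 2.3, 1.7]
opening: 0.0388
time: 5.68
tool_pos: [0.5814, 0.053, 0.2308]
tool_rot: [3.139, 0.003, 3.097]
contact_force: [-4.2, 4.6, 5.8]
opening: 0.0391
```

```bash

python3 -m creep '[[[-1,1,0,0,0,0.2],[0,0,0,0,0,0]]]'
python3 -m creep '[[[0,0.3,-6,0,0,0],[0,0.3,-5,0,0,0],[0,0,0,0,0,0]]]'

```

```text
time: 5.85
tool_pos: [0.58, 0.0535, 0.2289]
tool_rot: [3.14, 0.001, 3.101]
contact_force: [0.7, 2.0, -0.6]
opening: 0.0388
time: 6.1
tool_pos: [0.5802, 0.0534, 0.2168]
tool_rot: [3.141, 0.001, 3.101]
contact_force: [0.1, 0.5, 3.7]
opening: 0.0387
```

```bash

python3 -m creep '[[[0,0.2,-2,0,0,0],[0,0,-1,0,0,0]]]'
python3 -m creep '[[[0,0,-1,0,0,0],[0,0,0,0,0,0]]]'

```

```text
time: 6.27
tool_pos: [0.5801, 0.0534, 0.2146]
tool_rot: [3.141, 0.001, 3.1]
contact_force: [-4.4, 2.0, 11.9]
opening: 0.039
time: 6.43
tool_pos: [0.5801, 0.0534, 0.2152]
tool_rot: [-3.142, 0.002, 3.1]
contact_force: [-0.5, 0.3, -0.4]
opening: 0.0385
```

```bash

python3 -m creep '[[[0,0,0,0,0,0],[0,0,0,0,0,0]]]' -0.4
python3 -m creep '[[[0,0,15,0,0,0],[0,0,25,0,0,0],[0,0,25,0,0,0]]]'
python3 -m creep '[[[-0.5,-30,0,0,0,0],[-0.5,-40,0,0,0,0],[-0.5,-40,0,0,0,0],[-0.5,-40,0,0,0,0],[-0.5,-40,0,0,0,0]]]'
python3 -m creep '[[[-0.5,-40,0,0,0,0],[-0.5,-40,0,0,0,0],[-0.5,-40,-5,0,0,0],[-0.5,-36,-10,0,0,0],[0,-20,-10,0,0,0]]]'

```

```text
time: 6.6
tool_pos: [0.5802, 0.0532, 0.2153]
tool_rot: [-3.141, 0.002, 3.1]
contact_force: [1.1, -1.1, 0.1]
opening: 0.0477
time: 6.85
tool_pos: [0.5783, 0.0528, 0.2754]
tool_rot: [-3.141, -0.011, 3.1]
contact_force: [0.0, 0.2, 0.1]
opening: 0.063
time: 7.27
tool_pos: [0.5767, -0.136, 0.2813]
tool_rot: [-3.141, 0.0, 3.114]
contact_force: [0.9, -0.1, -0.3]
opening: 0.0643
time: 7.68
tool_pos: [0.5727, -0.3244, 0.2572]
tool_rot: [-3.136, 0.004, 3.111]
contact_force: [0.2, 0.9, -0.1]
opening: 0.0641
```

```bash

python3 -m creep '[[[0,-13,-15,0.2,0.2,-0.6],[0,0,-15,0,0,0],[0,0,0,0,0,0]]]'
python3 - <<'E'
from h import *
t=viewer.read_camera("top");s=viewer.read_camera("scene")
cv2.imwrite("pics/b3.png",np.hstack([cv2.resize(s[165:255,265:355],None,fx=4,fy=4,interpolation=2),cv2.resize(s[235:325,145:235],None,fx=4,fy=4,interpolation=2)]))
o=robot.observe();print(o["tool_pos"],o["tool_rot"])
p=o["tool_pos"];print(blobs(s,(100,120,50),(130,255,255),(150,250,225,320)))
for z in(0,.008,.016):print(proj("scene",(.573,-.339,z)).round(2))
E
```

```text
time: 7.93
tool_pos: [0.5702, -0.3454, 0.2228]
tool_rot: [-3.139, -0.001, 3.092]
contact_force: [-0.5, 0.4, -0.6]
opening: 0.0644
[ 0.5710864  -0.34496313  0.22571849] [-3.13705328e+00  2.06343939e-03  3.09299438e+00]
[(np.int32(68), [188.53, 292.53], [184, 288, 10, 10]), (np.int32(74), [220.22, 315.65], [213, 309, 12, 11])]
[188.97 293.79]
[188.56 292.05]
[188.15 290.29]
```

View pics/b3.png

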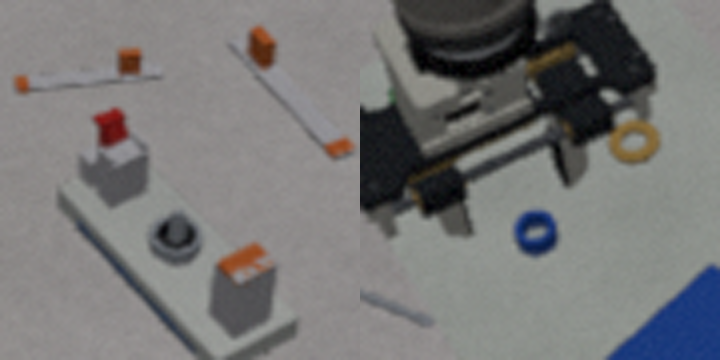

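The bearing is on the boss around the shaft, at (177,237) in the left crop. The blue sleeve at (536,232) stands between the fingers. Going down on it.

```bash

python3 -m creep '[[[2.5,6,-12,0.2,0.1,0.4],[0,0,-12,0,0,0],[0,0,-10,0,0,0],[0,0,-6,0,0,0],[0,0,0,0,0,0]]]'

```

```text
time: 8.45
tool_pos: [0.5756, -0.3353, 0.1854]
tool_rot: [-3.138, 0.004, 3.105]
contact_force: [-1.6, 0.1, -0.1]
opening: 0.0645
```

```bash

python3 -m creep '[[[-1.6,-3.7,-2.5,0.1,0.1,-0.3],[0,0,0,0,0,0]]]'
python3 -m creep '[[[0,0,0,0,0,0],[0,0,0,0,0,0],[0,0,0,0,0,0],[0,0,0,0,0,0],[0,0,0,0,0,0]]]' 1 10
python3 -m creep '[[[0,0,20,0,0,0],[0,0,30,0,0,0],[0,0,30,0,0,0],[0,0,20,0,0,0],[0,0,0,0,0,0]]]'
```

```text
time: 8.62
tool_pos: [0.5741, -0.3385, 0.1822]
tool_rot: [-3.141, 0.001, 3.101]
contact_force: [-0.1, -0.0, 0.5]
opening: 0.0646
time: 9.03
tool_pos: [0.5743, -0.3393, 0.1837]
tool_rot: [-3.139, 0.004, 3.1]
contact_force: [0.2, -1.0, 0.3]
opening: 0.0357
time: 9.45
tool_pos: [0.5732, -0.3387, 0.286]
tool_rot: [3.141, -0.0, 3.1]
contact_force: [0.3, 0.7, 1.7]
opening: 0.0026
```

The fingers hadn't closed fully before I lifted, so the grip missed. I'll measure where the sleeve is now.

```bash

python3 -m creep '[[[0,0,0,0,0,0],[0,0,0,0,0,0]]]' -0.4
python3 - <<'E'
from h import *
s=viewer.read_camera("scene")
o=robot.observe();print(o["tool_pos"],o["tool_rot"])
print(blobs(s,(100,120,50),(130,255,255),(150,250,225,320)))
E
```

```text
time: 9.62
tool_pos: [0.5731, -0.3387, 0.2867]
tool_rot: [-3.14, 0.002, 3.1]
contact_force: [-0.0, 0.0, -0.5]
opening: 0.0117
[ 0.57301804 -0.33863335  0.28606553] [-3.14108082e+00  7.21896643e-04  3.09984869e+00]
[(np.int32(68), [188.53, 292.53], [184, 288, 10, 10]), (np.int32(74), [220.22, 315.65], [213, 309, 12, 11])]
```

Sleeve unmoved and upright. Retrying with time to close.

```bash

python3 -m creep '[[[0,0,-20,0,0,0],[0,0,-20,0,0,0],[0,0,-20,0,0,0],[0,0,-12,0,0,0],[0,0,0,0,0,0]]]' -0.45
python3 -m creep '[[[0,0,0,0,0,0],[0,0,0,0,0,0]]]'

```

```text
time: 10.08
tool_pos: [0.5714, -0.3375, 0.2051]
tool_rot: [3.138, -0.006, 3.1]
contact_force: [-1.0, 1.2, 0.1]
opening: 0.0491
time: 10.25
tool_pos: [0.5708, -0.3371, 0.2024]
tool_rot: [3.134, -0.01, 3.1]
contact_force: [0.2, 0.0, -0.1]
opening: 0.062
```

```bash

python3 -m creep '[[[3,-1.7,-7,-0.4,-0.6,0],[0,0,-7,0,0,0],[0,0,-5,0,0,0],[0,0,0,0,0,0]]]'
python3 -m creep '[[[0,0,0,0,0,0],[0,0,0,0,0,0],[0,0,0,0,0,0],[0,0,0,0,0,0],[0,0,0,0,0,0]]]' 1 15
python3 -m creep '[[[0,0,0,0,0,0],[0,0,0,0,0,0],[0,0,0,0,0,0]]]'

```

```text
time: 10.58
tool_pos: [0.5747, -0.3394, 0.1836]
tool_rot: [-3.139, 0.005, 3.1]
contact_force: [-0.2, -0.3, -1.0]
opening: 0.0667
time: 11.0
tool_pos: [0.575, -0.3395, 0.1845]
tool_rot: [-3.138, 0.006, 3.1]
contact_force: [-0.2, -0.7, 0.1]
opening: 0.0379
time: 11.25
tool_pos: [0.5751, -0.3396, 0.1851]
tool_rot: [-3.138, 0.007, 3.1]
contact_force: [-0.1, 0.1, -0.9]
opening: 0.0264
```

```bash

python3 -m creep '[[[0,0,15,0,0,0],[0,0,25,0,0,0],[0,0,25,0,0,0],[0,0,22,0,0,0],[0,0,0,0,0,0]]]'
python3 -m creep '[[[0.5,30,0,0,0,0],[0.5,40,0,0,0,0],[0.5,40,0,0,0,0],[0.5,40,0,0,0,0],[0.5,40,0,0,0,0]]]'
python3 -m creep '[[[0.5,40,0,0,0,0],[0.5,40,0,0,0,0],[0.5,40,0,0,0,0],[0.5,36,0,0,0,0],[0.5,20,0,0,0,0]]]'
python3 -m creep '[[[0,10,0,0,0,0],[0,0,0,0,0,0]]]'

```

```text
time: 11.67
tool_pos: [0.5741, -0.3389, 0.2729]
tool_rot: [-3.141, 0.002, 3.1]
contact_force: [0.6, -0.5, 0.3]
opening: 0.027
time: 12.08
tool_pos: [0.5742, -0.1516, 0.2719]
tool_rot: [-3.136, 0.007, 3.087]
contact_force: [1.0, 0.9, 0.3]
opening: 0.0268
time: 12.5
tool_pos: [0.5736, 0.0357, 0.2686]
tool_rot: [-3.137, 0.003, 3.088]
contact_force: [0.4, -0.9, -1.0]
opening: 0.0269
time: 12.67
tool_pos: [0.5728, 0.0508, 0.2673]
tool_rot: [-3.138, 0.001, 3.094]
contact_force: [0.0, -0.6, -0.3]
opening: 0.0271
```

```bash

python3 -m creep '[[[8,2,0,0.2,0,0.3],[0,0,0,0,0,0]]]'
python3 - <<'E'
from h import *
s=viewer.read_camera("scene")
o=robot.observe();print(o["tool_pos"],o["tool_rot"])
print(blobs(s,(100,120,50),(130,255,255),(290,190,335,235),3))
p=o["tool_pos"]
for z in(0,.008,.016):print(proj("scene",(p[0]-.001,p[1],p[2]-.185+z)).round(2))
print(proj("scene",(.5805,.0532,.083)))
E
```

```text
time: 12.83
tool_pos: [0.5814, 0.0519, 0.2667]
tool_rot: [-3.141, 0.0, 3.1]
contact_force: [-0.4, -1.0, -0.7]
opening: 0.0269
[0.58084311 0.05136281 0.26649706] [-3.14097763e+00 -7.99408427e-04  3.09908253e+00]
[(np.int32(45), [310.38, 211.33], [308, 207, 7, 10])]
[308.74 213.78]
[308.88 211.83]
[309.02 209.86]
[309.41266612 213.28988724]
```

```bash

python3 -m creep '[[[0,2,-6,0,0,0],[-0.2,0.6,-6,0,0,0],[0,0,0,0,0,0]]]'
python3 -m creep '[[[-0.3,0.6,-5,0,0,0],[-0.2,0.4,-4,0,0,0],[0,0,0,0,0,0]]]'

```

```text
time: 13.13
tool_pos: [0.5812, 0.0503, 0.2531]
tool_rot: [-3.14, -0.001, 3.094]
contact_force: [0.4, -0.8, -0.7]
opening: 0.0264
time: 13.38
tool_pos: [0.5816, 0.051, 0.2442]
tool_rot: [3.139, 0.003, 3.09]
contact_force: [0.6, 2.3, -1.3]
opening: 0.0267
```

```bash

python3 -m creep '[[[-0.6,2.4,0,-0.1,0.1,0.5],[0,0,0,0,0,0]]]'
python3 -m creep '[[[0,0.5,-5,0,0,0],[0,0.4,-5,0,0,0],[0,0,0,0,0,0]]]'

```

```text
time: 13.55
tool_pos: [0.5808, 0.0534, 0.2436]
tool_rot: [3.141, 0.001, 3.1]
contact_force: [-0.0, -0.3, 0.3]
opening: 0.0269
time: 13.8
tool_pos: [0.5807, 0.0541, 0.2325]
tool_rot: [-3.141, 0.001, 3.1]
contact_force: [0.9, 1.3, -0.1]
opening: 0.0265
```

```bash

python3 -m creep '[[[0,-0.4,-2.5,0,0,0],[0,0,-1.5,0,0,0]]]'
python3 -m creep '[[[0,0,-1,0,0,0],[0,0,0,0,0,0]]]'

```

```text
time: 13.97
tool_pos: [0.5811, 0.0537, 0.2286]
tool_rot: [-3.141, 0.003, 3.1]
contact_force: [-4.6, 0.3, 16.0]
opening: 0.0267
time: 14.13
tool_pos: [0.581, 0.0537, 0.2291]
tool_rot: [-3.141, 0.003, 3.1]
contact_force: [0.1, 0.4, -0.5]
opening: 0.0268
```

```bash

python3 -m creep '[[[0,0,0,0,0,0],[0,0,0,0,0,0],[0,0,0,0,0,0]]]' -0.4
python3 -m creep '[[[0,0,12,0,0,0],[0,0,20,0,0,0],[0,0,20,0,0,0]]]'
python3 -m creep '[[[-5,-30,0,0,0,0],[-5,-40,0,0,0,0],[-5,-40,0,0,0,0],[-5,-40,0,0,0,0],[-5,-40,0,0,0,0]]]'
python3 -m creep '[[[-4,-38,-8,0,0,0],[-4,-36,-12,0,0,0],[-3,-18,-15,0,0,0],[0,-8,-15,0,0,0],[0,0,0,0,0,0]]]'

```

```text
time: 14.38
tool_pos: [0.5807, 0.0534, 0.2288]
tool_rot: [-3.141, 0.002, 3.1]
contact_force: [0.6, 0.7, -0.0]
opening: 0.0421
time: 14.63
tool_pos: [0.579, 0.0532, 0.2765]
tool_rot: [-3.14, -0.01, 3.1]
contact_force: [0.3, -0.1, 0.3]
opening: 0.0614
time: 15.05
tool_pos: [0.5541, -0.1354, 0.2807]
tool_rot: [3.142, -0.002, 3.113]
contact_force: [0.9, 0.5, 0.2]
opening: 0.0639
time: 15.47
tool_pos: [0.5396, -0.2494, 0.2292]
tool_rot: [-3.138, 0.001, 3.104]
contact_force: [-0.8, 0.6, -0.8]
opening: 0.064
```

```bash

python3 -m creep '[[[2,0,-10,0,0,-0.2],[0,0,-10,0,0,0],[0,0,-10,0,0,0],[0,0,0,0,0,0]]]'
python3 - <<'E'
from h import *
s=viewer.read_camera("scene")
o=robot.observe();print(o["tool_pos"],o["tool_rot"])
print(blobs(s,(12,70,60),(30,255,255),(195,250,235,290),3))
for z in(0.003,.006):print(proj("scene",(.542,-.249,z)).round(2))
E
```

```text
time: 15.8
tool_pos: [0.5421, -0.2477, 0.1971]
tool_rot: [-3.139, 0.001, 3.101]
contact_force: [-0.3, 0.8, -0.4]
opening: 0.0639
[ 0.54236887 -0.2477302   0.19799471] [-3.13805095e+00  1.54556155e-03  3.10118402e+00]
[(np.int32(76), [213.17, 269.86], [207, 265, 13, 11])]
[212.96 269.83]
[212.86 269.17]
```

```bash

python3 -m creep '[[[0,-1.2,-7,0.2,0.1,0],[0,0,-6,0,0,0],[0,0,-4,0,0,0],[0,0,0,0,0,0]]]'

```

```text
time: 16.18
tool_pos: [0.5436, -0.247, 0.1808]
tool_rot: [-3.141, 0.002, 3.105]
contact_force: [-0.1, 0.8, 0.4]
opening: 0.0641
```

```bash

python3 -m creep '[[[-1.2,-1.8,-1,0,0,-0.3],[0,0,0,0,0,0],[0,0,-0.3,0,0,0],[0,0,-0.3,0,0,0],[0,0,-0.3,0,0,0]]]' 1 15
python3 -m creep '[[[0,0,-0.3,0,0,0],[0,0,-0.2,0,0,0],[0,0,0,0,0,0]]]'

```

```text
time: 16.6
tool_pos: [0.5425, -0.2491, 0.1794]
tool_rot: [-3.14, 0.003, 3.099]
contact_force: [-0.0, 0.4, 1.0]
opening: 0.0358
time: 16.85
tool_pos: [0.5424, -0.2491, 0.1795]
tool_rot: [-3.14, 0.003, 3.099]
contact_force: [-0.1, 0.5, 0.5]
opening: 0.0352
```

```bash

python3 -m creep '[[[0,0,15,0,0,0],[0,0,25,0,0,0],[0,0,25,0,0,0],[0,0,25,0,0,0],[0,0,5,0,0,0]]]'
python3 -m creep '[[[5,30,0,0,0,0],[5.5,40,0,0,0,0],[5.5,40,0,0,0,0],[5.5,40,0,0,0,0],[5.5,40,0,0,0,0]]]'
python3 -m creep '[[[5,36,0,0,0,0],[5,36,0,0,0,0],[4,24,0,0,0,0],[0,8,0,0,0,0],[0,0,0,0,0,0]]]'

```

```text
time: 17.27
tool_pos: [0.5412, -0.2486, 0.2745]
tool_rot: [3.14, -0.003, 3.099]
contact_force: [0.4, -0.8, 0.4]
opening: 0.0348
time: 17.68
tool_pos: [0.5677, -0.0611, 0.2751]
tool_rot: [-3.138, 0.004, 3.085]
contact_force: [1.0, -0.4, -0.2]
opening: 0.0347
time: 18.1
tool_pos: [0.5807, 0.0557, 0.2712]
tool_rot: [-3.139, 0.0, 3.093]
contact_force: [-0.8, -0.0, -0.8]
opening: 0.0349
```

```bash

python3 -m creep '[[[0.3,-2.3,0,0.1,0,0.3],[0,0,0,0,0,0]]]'
python3 - <<'E'
from h import *
s=viewer.read_camera("scene")
cv2.imwrite("pics/w1.png",cv2.resize(s[185:245,285:335],None,fx=9,fy=9,interpolation=2))
o=robot.observe();print(o["tool_pos"],o["tool_rot"])
p=o["tool_pos"]
for z in(0,.006):print(proj("scene",(p[0]-.0005,p[1],p[2]-.1795+z)).round(2))
print(blobs(s,(12,70,60),(30,255,255),(295,195,330,235),3))
E
python3 -m creep '[[[-0.2,0.5,-6,0,0,0],[-0.2,0.5,-6,0,0,0],[0,0,0,0,0,0]]]'
```

```text
time: 18.27
tool_pos: [0.5807, 0.0524, 0.2702]
tool_rot: [-3.14, -0.001, 3.1]
contact_force: [0.5, -0.1, -0.4]
opening: 0.0347
[0.5806649  0.05212382 0.27016677] [-3.14036295e+00 -1.28493728e-03  3.09864088e+00]
[309.18 211.5 ]
[309.28 210.02]
[(np.int32(3), [301.67, 202.33], [301, 202, 2, 2]), (np.int32(53), [310.6, 210.83], [306, 206, 10, 10])]
time: 18.57
tool_pos: [0.5803, 0.0491, 0.2571]
tool_rot: [-3.14, -0.001, 3.093]
contact_force: [0.6, -0.1, -0.5]
opening: 0.0346
```

View pics/w1.png

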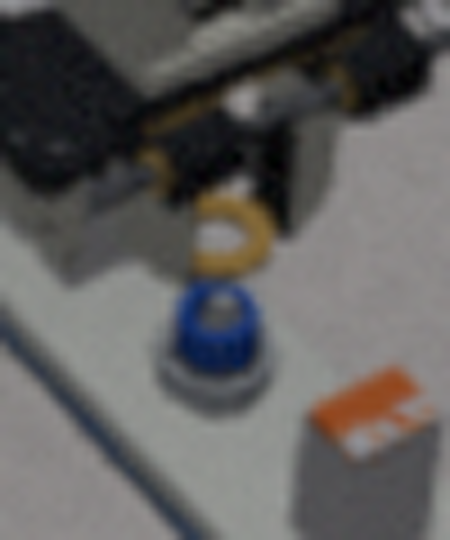

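The picture shows the sleeve at (218,330) standing on the bearing, with the shaft tip inside it, and the washer at (235,235) held above. Lowering the washer.

```bash

python3 -m creep '[[[0.7,4.3,0,0,0,0.4],[0,0,0,0,0,0]]]'
python3 -m creep '[[[-0.2,0.4,-5,0,0,0],[-0.2,0.4,-4,0,0,0],[0,0,0,0,0,0]]]'

```

```text
time: 18.73
tool_pos: [0.581, 0.0523, 0.2563]
tool_rot: [-3.14, -0.002, 3.098]
contact_force: [0.0, -0.4, -1.2]
opening: 0.035
time: 18.98
tool_pos: [0.5807, 0.0531, 0.2467]
tool_rot: [-3.14, -0.001, 3.098]
contact_force: [-0.2, 0.2, -0.4]
opening: 0.0347
```

```bash

python3 -m creep '[[[0,0.5,-4,0,0,0],[0,0.2,-3,0,0,0],[0,0,0,0,0,0]]]'
python3 -m creep '[[[0,0,-1.5,0,0,0],[0,0,0,0,0,0]]]'

```

```text
time: 19.23
tool_pos: [0.5808, 0.0541, 0.2394]
tool_rot: [-3.14, -0.001, 3.099]
contact_force: [-0.0, -0.4, 2.2]
opening: 0.035
time: 19.4
tool_pos: [0.581, 0.0541, 0.2396]
tool_rot: [-3.139, 0.001, 3.099]
contact_force: [-0.1, -0.5, -0.5]
opening: 0.035
```

```bash

python3 -m creep '[[[0,0,0,0,0,0],[0,0,0,0,0,0],[0,0,0,0,0,0]]]' -0.4
python3 -m creep '[[[0,0,12,0,0,0],[0,0,25,0,0,0],[0,0,35,0,0,0]]]'
python3 -m creep '[[[-23,33,0,0,0,-0.6],[-23,33,0,0,0,-0.6],[-23,33,0,0,0,-0.6],[-23,33,0,0,0,-0.6],[-23,33,-15,0,0,-0.6]]]'
python3 -m creep '[[[-22,25,-20,0,0,-0.6],[0,10,-20,0,0,0],[0,0,0,0,0,0]]]'
python3 - <<'E'
from h import *
t=viewer.read_camera("top");s=viewer.read_camera("scene")
cv2.imwrite("pics/k1.png",np.hstack([cv2.resize(s[195:255,280:340],None,fx=6,fy=6,interpolation=2),cv2.resize(s[150:210,310:370],None,fx=6,fy=6,interpolation=2)]))
for n,im,r in(("scene",s,(320,160,365,210)),("top",t,(160,195,190,255))):print(blobs(im,(5,120,90),(14,255,255),r,3))
for n in("scene","top"):print(proj(n,(.4365,.2526,.02)),proj(n,(.4365,.2526,.034)))
E
```

```text
time: 19.65
tool_pos: [0.581, 0.0542, 0.2397]
tool_rot: [-3.139, 0.002, 3.099]
contact_force: [-0.6, 1.4, -0.5]
opening: 0.0504
time: 19.9
tool_pos: [0.5788, 0.0542, 0.3054]
tool_rot: [-3.139, -0.015, 3.099]
contact_force: [1.3, 0.1, 0.1]
opening: 0.0637
time: 20.32
tool_pos: [0.4675, 0.2162, 0.3007]
tool_rot: [3.141, 0.009, 3.032]
contact_force: [0.4, 0.9, -0.1]
opening: 0.0641
time: 20.57
tool_pos: [0.4389, 0.2573, 0.2589]
tool_rot: [3.14, 0.007, 3.027]
contact_force: [-0.3, -1.1, 0.7]
opening: 0.0645
[(np.int32(17), [330.24, 173.88], [328, 172, 6, 5]), (np.int32(15), [349.33, 201.27], [347, 200, 6, 4])]
[(np.int32(26), [178.23, 204.5], [175, 203, 7, 4])]
[329.54778147 176.5989703 ] [329.89322555 173.39982341]
[171.34893865 248.09302555] [170.13575701 247.95823074]
```

View pics/k1.png

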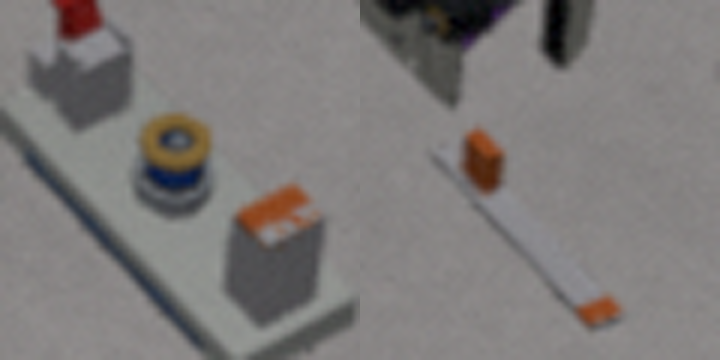

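The washer is seated on top of the stack, at (175,140) in the left crop. The keeper fin at (483,160) lies ahead of and below the fingers. Going down on the fin.

```bash

python3 -m creep '[[[-2,-4.5,-12,0,0.4,0.4],[0,0,-15,0,0,0],[0,0,-12,0,0,0],[0,0,0,0,0,0]]]'

```

```text
time: 21.0
tool_pos: [0.4434, 0.2481, 0.2265]
tool_rot: [3.137, 0.012, 3.029]
contact_force: [-1.2, 1.7, -0.8]
opening: 0.064
```

```bash

python3 -m creep '[[[-6.6,4.5,0,-0.3,0.7,0.3],[0,0,0,0,0,0]]]'
python3 -m creep '[[[0,0.3,-12,0,0,0],[-0.3,0.3,-12,0,0,0],[0,0,-8,0,0,0],[0,0,0,0,0,0]]]'

```

```text
time: 21.17
tool_pos: [0.4384, 0.2511, 0.2283]
tool_rot: [-3.14, 0.001, 3.031]
contact_force: [0.1, -0.5, -0.8]
opening: 0.0642
time: 21.5
tool_pos: [0.4404, 0.2515, 0.2005]
tool_rot: [3.139, 0.009, 3.03]
contact_force: [-0.9, -1.4, -0.2]
opening: 0.0645
```

```bash

python3 -m creep '[[[-4,1.2,-10,-0.1,0.5,0.2],[0,0,-3,0,0,0],[0,0,0,0,0,0]]]'
python3 -m creep '[[[-0.5,0,0,0,0.1,0],[0,0,0,0,0,0]]]'

```

```text
time: 21.75
tool_pos: [0.4367, 0.2529, 0.188]
tool_rot: [3.141, 0.002, 3.033]
contact_force: [-0.4, -0.5, -0.8]
opening: 0.0649
time: 21.92
tool_pos: [0.4362, 0.253, 0.1882]
tool_rot: [3.141, 0.0, 3.034]
contact_force: [0.1, -0.4, -0.4]
opening: 0.0644
```

```bash

python3 -m creep '[[[0,0,0,0,0,0],[0,0,0,0,0,0],[0,0,0,0,0,0],[0,0,0,0,0,0],[0,0,0,0,0,0]]]' 1 50
python3 -m creep '[[[0,0,0,0,0,0],[0,0,0,0,0,0],[0,0,0,0,0,0],[0,0,0,0,0,0],[0,0,0,0,0,0]]]'
python3 -m creep '[[[0,0,0,0,0,0],[0,0,0,0,0,0]]]'

```

```text
time: 22.33
tool_pos: [0.4365, 0.2532, 0.1891]
tool_rot: [3.14, 0.002, 3.034]
contact_force: [-0.6, 0.3, 0.4]
opening: 0.0358
time: 22.75
tool_pos: [0.4366, 0.2532, 0.1893]
tool_rot: [3.14, 0.002, 3.034]
contact_force: [0.3, 0.8, -0.0]
opening: 0.0118
time: 22.92
tool_pos: [0.4366, 0.2532, 0.1893]
tool_rot: [3.14, 0.002, 3.034]
contact_force: [0.6, -0.1, -0.3]
opening: 0.0119
```

```bash

python3 - <<'E'
from h import *
print("lip",tri((248.8,159.63),(325.03,229.23)),"catch",tri((245.31,224.69),(291.81,193.88)))
t=cv2.imread("pics/top0.png").astype(float);s=cv2.imread("pics/scene0.png")
g=cv2.GaussianBlur(t,(0,0),.8)
sat=g.max(2)-g.min(2);gr=g[:,:,1]-g[:,:,2]  # green minus red: base greenish vs bench pinkish
rows=list(range(166,185,1))+list(range(199,219,1))
for nm,a,b in(("L",228,243),("R",254,270)):
    pts=[]
    for r in rows:
        d=gr[r,a:b];hi=np.median(gr[r,243:254]);lo=np.median(np.r_[gr[r,222:230],gr[r,270:276]]);m=(hi+lo)/2
        x=np.arange(a,b)
        idx=[i for i in range(len(d)-1) if (d[i]-m)*(d[i+1]-m)<=0 and d[i]!=d[i+1]]
        if idx:
            i=idx[-1] if nm=="L" else idx[0]
            pts.append((x[i]+(m-d[i])/(d[i+1]-d[i]),r))
    P=np.array(pts);k=np.polyfit(P[:,1],P[:,0],1);res=P[:,0]-np.polyval(k,P[:,1]);k=np.polyfit(P[abs(res)<.8,1],P[abs(res)<.8,0],1)
    print(nm,len(P),res.std(),"at160",np.polyval(k,160),"at230",np.polyval(k,230))
    q=[onz("top",np.polyval(k,r),r,.024) for r in(160,230)];d=q[0]-q[1];print(q[0][:2],q[1][:2],"yaw",np.degrees(np.arctan2(d[1],d[0])))
print(gr[175,226:274].round(0))
E
```

```text
lip (array([0.6566    , 0.04934162, 0.08620164]), np.float64(0.0005906359870471687)) catch (array([0.49246103, 0.05567576, 0.09009732]), np.float64(0.0017981376937209648))
L 38 0.41668930797235704 at160 235.13816688239126 at230 232.2789951607487
[0.66929177 0.08925266] [0.48394264 0.09441053] yaw -1.5940094055904166
R 39 1.6361030638158796 at160 265.2044395643458 at230 262.94487436754054
[0.66961177 0.009763  ] [0.48423399 0.01458359] yaw -1.4895925151209837
[-4. -4. -4. -4. -4. -4. -4. -3. -3. -1.  0.  1.  1.  1.  1.  1.  1.  1.
  1.  1.  1.  1.  1.  1.  1.  1.  1.  1.  1.  1.  1.  1.  1.  1.  1.  1.
  1.  1. -0. -2. -3. -4. -4. -4. -4. -4. -4. -4.]
```

```bash
cat > plan.py <<'E'
from h import *
from scipy.spatial.transform import Rotation as R
SEAT=np.array([.581,.053,.032]);YAW=-1.9
KT=np.array([-.045,0,.1863])           # keeper centre in tool frame
RT=R.from_euler('x',180,degrees=True)*R.from_euler('z',180,degrees=True)
# tool->keeper rotation: keeper = Rtool*RTK ; at grasp Rtool=Rz(yawk+180)Rx(180), keeper=Rz(yawk)
RTK=(R.from_euler('z',180,degrees=True)*R.from_euler('x',180,degrees=True)).inv()
def now():
    o=robot.observe();Rt=R.from_euler('xyz',o["tool_rot"]);return o["tool_pos"],Rt
def keeper_now():
    p,Rt=now();D=R.from_euler('z',YAW,degrees=True);c=p+Rt.apply(KT);K=Rt*RTK
    f=lambda v:(D.inv().apply(c+K.apply(np.array(v)/1e3)-SEAT)*1e3).round(1)
    print("centre",f((0,0,0)),"tongue end under",f((80,0,-3)),"end top",f((80,0,3)),"front end under",f((-80,0,-3)),"rotvec deg",np.degrees((D.inv()*K).as_rotvec()).round(2))
def target(tilt,under,ref=(80,0,-3)):
    # drive-frame mm position of keeper point ref, tilt deg (front up) -> tcp move needed
    D=R.from_euler('z',YAW,degrees=True);K=D*R.from_euler('y',tilt,degrees=True);Rt=K*RTK.inv()
    c=SEAT+D.apply(np.array(under)/1e3)-K.apply(np.array(ref)/1e3);p=c-Rt.apply(KT);q,Rn=now()
    print("tilt",tilt,under,"tcp",p.round(4),"move mm",((p-q)*1e3).round(1),"turn",np.degrees((Rt*Rn.inv()).as_rotvec()).round(2))
E
python3 -m creep '[[[0,0,10,0,0,0],[0,0,20,0,0,0],[0,0,25,0,0,0],[0,0,25,0,0,0],[0,0,0,0,0,0]]]'
python3 - <<'E'
from plan import *
keeper_now();target(0,(50,0,80));target(10,(50,0,38.5));target(10,(78,0,38))
E
```

```text
time: 23.33
tool_pos: [0.4354, 0.2527, 0.2727]
tool_rot: [-3.14, -0.003, 3.034]
contact_force: [1.4, 0.1, -0.5]
opening: 0.0121
centre [-108.   191.1   54.2] tongue end under [-28.2 185.1  51. ] end top [-28.2 185.2  57. ] front end under [-187.7  197.1   51.5] rotvec deg [-0.07  0.2  -4.29]
tilt 0 (50, 0, 80) tcp [0.506  0.0555 0.3013] move mm [  70.7 -197.2   28.6] turn [ 0.07 -0.2   4.29]
tilt 10 (50, 0, 38.5) tcp [0.5408 0.0543 0.2786] move mm [ 105.4 -198.3    5.9] turn [0.77 9.77 4.27]
tilt 10 (78, 0, 38) tcp [0.5688 0.0534 0.2781] move mm [ 133.4 -199.2    5.4] turn [0.77 9.77 4.27]
```

```bash

python3 -m creep '[[[12,-20,18,0.1,1.5,0.7],[17,-32,15,0.1,1.5,0.7],[17,-33,12,0.1,1.6,0.7],[17,-33,5,0.1,1.6,0.7],[17,-33,0,0.1,1.6,0.7]]]'
python3 -m creep '[[[17,-33,0,0.1,1.6,0.7],[8,-14,0,0.1,0.4,0],[0,0,0,0,0,0],[0,0,0,0,0,0]]]'
python3 - <<'E'
from plan import *
keeper_now();target(10,(48,0,60));target(10,(50,0,38.5))
E
```

```text
time: 23.75
tool_pos: [0.5129, 0.1017, 0.3283]
tool_rot: [3.141, -0.143, 3.11]
contact_force: [1.1, 0.7, -1.4]
opening: 0.012
time: 24.08
tool_pos: [0.5409, 0.0454, 0.329]
tool_rot: [3.139, -0.179, 3.115]
contact_force: [-0.4, -0.6, -1.3]
opening: 0.0116
centre [-28.6  -8.5 105.7] tongue end under [49.6 -7.9 88.5] end top [50.6 -7.9 94.4] front end under [-107.9   -9.   116.9] rotvec deg [ 0.09 10.23  0.39]
tilt 10 (48, 0, 60) tcp [0.5388 0.0544 0.3001] move mm [ -2.1   9.  -28.9] turn [-0.13 -0.23 -0.38]
tilt 10 (50, 0, 38.5) tcp [0.5408 0.0543 0.2786] move mm [ -0.1   9.  -50.4] turn [-0.13 -0.23 -0.38]
```

```bash

python3 -m creep '[[[-2,9,-8,-0.1,-0.2,-0.4],[0,0.3,-10,0,0,0],[0,0.3,-8,0,0,0],[0,0,0,0,0,0]]]'
python3 - <<'E'
from plan import *
keeper_now();target(10,(50,0,38.5))
s=viewer.read_camera("scene")
cv2.imwrite("pics/k2.png",cv2.resize(s[165:255,275:365],None,fx=6,fy=6,interpolation=2))
print(blobs(s,(5,120,90),(14,255,255),(290,190,350,250),3))
p,Rt=now();c=p+Rt.apply(KT);K=Rt*RTK
for v in((80,10,3),(80,-10,3),(66,10,3),(66,-10,3)):print(v,proj("scene",c+K.apply(np.array(v)/1e3)).round(1))
E
```

```text
time: 24.42
tool_pos: [0.5363, 0.0596, 0.3001]
tool_rot: [3.14, -0.176, 3.111]
contact_force: [-0.5, -1.1, -0.5]
opening: 0.0119
centre [-33.2   5.4  76.8] tongue end under [45.   5.6 59.8] end top [46.1  5.6 65.7] front end under [-112.5    5.2   87.9] rotvec deg [ 0.07 10.1   0.12]
tilt 10 (50, 0, 38.5) tcp [0.5408 0.0543 0.2786] move mm [  4.5  -5.3 -21.5] turn [-0.08 -0.1  -0.11]
[(np.int32(29), [318.55, 217.21], [315, 215, 8, 6]), (np.int32(44), [325.07, 229.41], [320, 226, 11, 8])]
(80, 10, 3) [323.9 217.4]
(80, -10, 3) [318.2 220.2]
(66, 10, 3) [321.  213.8]
(66, -10, 3) [315.3 216.6]
```

View pics/k2.png

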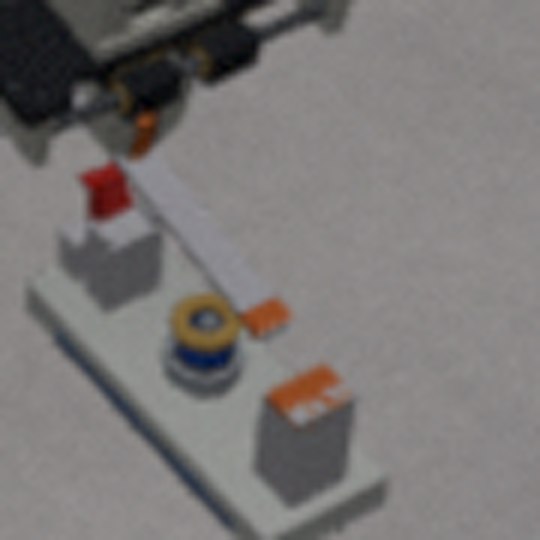

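The tongue at (267,315) is level and tilted, short of the lip at (305,390) and about 5 mm off in y. It agrees with the prediction to within 1 px. Correcting and lowering.

```bash

python3 -m creep '[[[2,-5.5,-2,-0.1,-0.1,-0.1],[0,0,0,0,0,0]]]'
python3 -m creep '[[[0,0.2,-7,0,0,0],[0,0.3,-7,0,0,0],[0,0,-3,0,0,0],[0,0,0,0,0,0]]]'
python3 - <<'E'
from plan import *
keeper_now();target(10,(55,0,38))
E
```

```text
time: 24.63
tool_pos: [0.5382, 0.0552, 0.2983]
tool_rot: [-3.141, -0.175, 3.111]
contact_force: [-0.7, -0.2, -0.7]
opening: 0.0117
time: 24.97
tool_pos: [0.5384, 0.0555, 0.2801]
tool_rot: [-3.141, -0.173, 3.111]
contact_force: [-0.6, -0.4, -1.2]
opening: 0.0117
centre [-30.3   1.   56.9] tongue end under [48.   1.3 40.2] end top [49.   1.3 46.1] front end under [-109.7    0.8   67.7] rotvec deg [-0.05  9.91  0.16]
tilt 10 (55, 0, 38) tcp [0.5458 0.0542 0.2781] move mm [ 7.3 -1.4 -2. ] turn [ 0.04  0.09 -0.16]
```

```bash

python3 -m creep '[[[7,-1.4,-2.3,0,0.1,-0.2],[5,-0.2,0,0,0,0],[0,0,0,0,0,0]]]'
python3 - <<'E'
from plan import *
keeper_now();target(10,(70,0,37.5));target(10,(78,0,37.5))
E
```

```text
time: 25.22
tool_pos: [0.5516, 0.0536, 0.2774]
tool_rot: [-3.141, -0.175, 3.107]
contact_force: [-0.5, -0.9, -0.5]
opening: 0.0119
centre [-17.5  -0.5  54.1] tongue end under [60.7 -0.6 37.2] end top [61.8 -0.6 43.1] front end under [-96.8  -0.4  65.1] rotvec deg [-0.03 10.03 -0.08]
tilt 10 (70, 0, 37.5) tcp [0.5608 0.0537 0.2776] move mm [9.2 0.1 0.2] turn [ 0.04 -0.03  0.08]
tilt 10 (78, 0, 37.5) tcp [0.5688 0.0534 0.2776] move mm [17.2 -0.2  0.2] turn [ 0.04 -0.03  0.08]
```

```bash

python3 -m creep '[[[5,0,0.3,0,0,0],[4.5,0,0.2,0,0,0],[0,0,0,0,0,0]]]'
python3 - <<'E'
from plan import *
keeper_now();target(10,(78,0,37.5))
E
```

```text
time: 25.47
tool_pos: [0.5627, 0.0534, 0.2782]
tool_rot: [-3.141, -0.174, 3.107]
contact_force: [0.1, 0.2, -1.5]
opening: 0.0118
centre [-6.2 -0.4 54.9] tongue end under [72.  -0.5 38.1] end top [73.1 -0.5 44. ] front end under [-85.5  -0.2  65.8] rotvec deg [-0.03  9.97 -0.1 ]
tilt 10 (78, 0, 37.5) tcp [0.5688 0.0534 0.2776] move mm [ 6.1  0.  -0.6] turn [0.04 0.03 0.1 ]
```

```bash

python3 -m creep '[[[3.5,0,-0.7,0,0,0],[3,0,0,0,0,0],[0,0,0,0,0,0]]]'
python3 - <<'E'
from plan import *
keeper_now();o=robot.observe();print(o["contact_force"].round(1),o["torque"].round(2))
s=viewer.read_camera("scene");print(blobs(s,(5,120,90),(14,255,255),(290,190,350,250),3))
E
```

```text
time: 25.72
tool_pos: [0.5701, 0.0534, 0.2776]
tool_rot: [-3.141, -0.174, 3.107]
contact_force: [0.1, 0.5, -1.7]
opening: 0.0115
centre [ 1.3 -0.1 54.3] tongue end under [79.6 -0.2 37.6] end top [80.6 -0.2 43.5] front end under [-78.    0.1  65.2] rotvec deg [-0.03  9.95 -0.1 ]
[ 0.1  0.5 -1.7] [ 0.09 -0.07 -0.04]
[(np.int32(44), [325.07, 229.41], [320, 226, 11, 8])]
```

```bash

python3 -m creep '[[[1.5,0,0,0,0,0],[0,0,0,0,0,0]]]'
python3 -m creep '[[[1.5,0,0,0,0,0]]]'
python3 - <<'E'
from plan import *
keeper_now();o=robot.observe();print(o["contact_force"].round(1),o["torque"].round(2))
E
```

```text
time: 25.93
tool_pos: [0.5713, 0.0535, 0.2775]
tool_rot: [-3.141, -0.175, 3.107]
contact_force: [-0.8, -0.1, -1.3]
opening: 0.0116
time: 26.02
tool_pos: [0.5721, 0.0536, 0.2774]
tool_rot: [-3.141, -0.177, 3.107]
contact_force: [-7.0, -0.8, 2.5]
opening: 0.0117
centre [ 2.6  0.1 54.1] tongue end under [80.8  0.  37. ] end top [81.8  0.  42.9] front end under [-76.7   0.3  65.2] rotvec deg [-0.03 10.16 -0.08]
[-7.  -0.8  2.5] [ 0.11  1.02 -0.03]
```

```bash

python3 -m creep '[[[-1.5,0,0,0,0,0],[0,0,0,0,0,0]]]'
python3 - <<'E'
from plan import *
keeper_now()
for t in(8,6,4,2,0):target(t,(80,0,36.6))
E
```

```text
time: 26.18
tool_pos: [0.5705, 0.0536, 0.2773]
tool_rot: [-3.141, -0.177, 3.107]
contact_force: [0.9, -0.2, -1.7]
opening: 0.0114
centre [ 0.9  0.1 54. ] tongue end under [79.1 -0.  37. ] end top [80.2 -0.  42.9] front end under [-78.4   0.2  65.2] rotvec deg [-0.03 10.17 -0.08]
tilt 8 (80, 0, 36.6) tcp [0.5636 0.0536 0.2735] move mm [-6.9 -0.  -3.9] turn [-0.03 -2.17  0.08]
tilt 6 (80, 0, 36.6) tcp [0.5565 0.0538 0.2699] move mm [-14.    0.2  -7.4] turn [-0.1  -4.17  0.08]
tilt 4 (80, 0, 36.6) tcp [0.5495 0.054  0.2662] move mm [-21.    0.4 -11.2] turn [-0.17 -6.17  0.08]
tilt 2 (80, 0, 36.6) tcp [0.5427 0.0543 0.2621] move mm [-27.8   0.7 -15.2] turn [-0.24 -8.17  0.08]
tilt 0 (80, 0, 36.6) tcp [0.536  0.0545 0.2579] move mm [-34.5   0.9 -19.4] turn [ -0.3  -10.16   0.08]
```

```bash

python3 -m creep '[[[-5.9,0,-3.9,0,-2.1,0.1],[-7,0.1,-3.6,0,-2,0],[0,0,0,0,0,0]]]'
python3 - <<'E'
from plan import *
keeper_now();print(robot.observe()["contact_force"].round(1))
for t in(4,2,0):target(t,(81,0,36.6))
E
```

```text
time: 26.43
tool_pos: [0.5567, 0.0538, 0.2694]
tool_rot: [3.14, -0.106, 3.109]
contact_force: [0.9, 0.5, -0.9]
opening: 0.0118
centre [ 0.8  0.3 47.4] tongue end under [80.   0.4 36. ] end top [80.6  0.4 42. ] front end under [-79.1   0.3  52.8] rotvec deg [0.1  6.05 0.04]
[ 0.9  0.5 -0.9]
tilt 4 (81, 0, 36.6) tcp [0.5505 0.054  0.2662] move mm [-6.1  0.2 -3.2] turn [-0.17 -2.04 -0.03]
tilt 2 (81, 0, 36.6) tcp [0.5437 0.0542 0.2621] move mm [-13.    0.5  -7.3] turn [-0.24 -4.04 -0.04]
tilt 0 (81, 0, 36.6) tcp [0.537  0.0545 0.2579] move mm [-19.6   0.7 -11.5] turn [-0.3  -6.04 -0.04]
```

```bash

python3 -m creep '[[[-6.2,0.2,-3.4,-0.1,-2,0],[0,0,0,0,0,0]]]'
python3 - <<'E'
from plan import *
keeper_now();print(robot.observe()["contact_force"].round(1))
for t in(2,0):target(t,(81,0,36.5))
E
```

```text
time: 26.6
tool_pos: [0.5506, 0.054, 0.2665]
tool_rot: [3.14, -0.07, 3.109]
contact_force: [2.9, 0.4, -0.7]
opening: 0.0118
centre [ 1.6  0.2 45.6] tongue end under [81.2  0.2 37. ] end top [81.6  0.2 43. ] front end under [-78.5   0.1  48.1] rotvec deg [0.06 3.99 0.04]
[ 2.9  0.4 -0.7]
tilt 2 (81, 0, 36.5) tcp [0.5437 0.0542 0.262 ] move mm [-6.9  0.3 -4.5] turn [-0.13 -1.98 -0.03]
tilt 0 (81, 0, 36.5) tcp [0.537  0.0545 0.2578] move mm [-13.6   0.5  -8.7] turn [-0.19 -3.98 -0.04]
```

```bash

python3 -m creep '[[[-6.5,0.3,-4.7,-0.1,-2,0],[0,0,0,0,0,0]]]'
python3 -m creep '[[[-6.5,0.3,-4.5,-0.1,-2,0],[0,0,0,0,0,0]]]'
python3 - <<'E'
from plan import *
keeper_now();print(robot.observe()["contact_force"].round(1))
target(0,(81,0,36))
E
```

```text
time: 26.77
tool_pos: [0.5443, 0.0543, 0.2627]
tool_rot: [3.141, -0.037, 3.109]
contact_force: [3.0, 0.3, -2.4]
opening: 0.0117
time: 26.93
tool_pos: [0.538, 0.0546, 0.2582]
tool_rot: [3.141, -0.006, 3.109]
contact_force: [3.0, 0.3, -15.9]
opening: 0.0116
centre [ 0.8  0.2 39.6] tongue end under [80.8  0.2 36.1] end top [80.8  0.2 42.1] front end under [-79.2   0.2  37.1] rotvec deg [0.01 0.36 0.02]
[  3.    0.3 -15.9]
tilt 0 (81, 0, 36) tcp [0.537  0.0545 0.2573] move mm [-1.  -0.1 -0.9] turn [-0.02 -0.36 -0.02]
```

```bash

python3 -m creep '[[[0,0,0,0,0,0]]]'
python3 - <<'E'
from plan import *
keeper_now();o=robot.observe();print(o["contact_force"].round(1),o["torque"].round(2))
s=viewer.read_camera("scene");s0=cv2.imread("pics/scene0.png")
for im in(s0,s):print(blobs(im,(0,140,90),(4,255,255),(280,185,300,205),3))
cv2.imwrite("pics/f1.png",np.hstack([cv2.resize(im[175:245,280:340],None,fx=6,fy=6,interpolation=2) for im in(s0,s)]))
E
```

```text
time: 27.02
tool_pos: [0.5387, 0.0545, 0.2578]
tool_rot: [3.141, -0.008, 3.109]
contact_force: [2.2, 0.0, -8.0]
opening: 0.0117
centre [ 1.3  0.2 39.1] tongue end under [81.3  0.2 35.5] end top [81.3  0.2 41.5] front end under [-78.7   0.2  36.7] rotvec deg [0.02 0.44 0.01]
[ 2.2  0.  -8. ] [ 0.04 -0.67  0.04]
[(np.int32(33), [292.88, 195.67], [289, 192, 8, 9])]
[(np.int32(3), [289.67, 195.33], [289, 195, 2, 2])]
```

```bash

python3 -m creep '[[[-1.3,0,-1,0,-0.4,0],[0,0,0,0,0,0]]]'
python3 - <<'E'
from plan import *
keeper_now();o=robot.observe();print(o["contact_force"].round(1),o["torque"].round(2))
E
```

```text
time: 27.23
tool_pos: [0.5382, 0.0545, 0.2576]
tool_rot: [3.141, -0.003, 3.109]
contact_force: [-1.2, 0.4, -4.2]
opening: 0.0117
centre [ 1.5  0.1 39.1] tongue end under [81.5  0.2 35.9] end top [81.5  0.2 41.9] front end under [-78.5   0.1  36.4] rotvec deg [0.03 0.19 0.02]
[-1.2  0.4 -4.2] [ 0.05  0.11 -0.06]
```

```bash

python3 -m creep '[[[0,0,-2,0,-0.2,0]]]'
python3 -m creep '[[[0,0,-2,0,0,0]]]'
python3 - <<'E'
from plan import *
keeper_now();o=robot.observe();print(o["contact_force"].round(1),o["torque"].round(2))
E
```

```text
time: 27.32
tool_pos: [0.538, 0.0545, 0.2572]
tool_rot: [3.141, -0.002, 3.109]
contact_force: [-13.8, 0.5, 28.4]
opening: 0.0116
time: 27.4
tool_pos: [0.5379, 0.0545, 0.2572]
tool_rot: [3.141, -0.002, 3.109]
contact_force: [-8.1, 0.4, 16.0]
opening: 0.0116
centre [ 1.6  0.2 38.8] tongue end under [81.6  0.2 35.7] end top [81.6  0.2 41.7] front end under [-78.4   0.1  36. ] rotvec deg [0.02 0.1  0.03]
[-8.1  0.4 16. ] [0.06 1.07 0.02]
```

The bar bottoms out level at 36 mm. Releasing, backing off and taking the last look.

```bash

python3 -m creep '[[[0,0,0,0,0,0],[0,0,0,0,0,0],[0,0,0,0,0,0],[0,0,0,0,0,0]]]' -0.4 15
python3 -m creep '[[[0,0,12,0,0,0],[0,0,20,0,0,0],[0,0,35,0,0,0],[0,0,35,0,0,0]]]'
python3 -m creep '[[[-10,35,10,0,0,0],[-10,38,0,0,0,0],[-10,38,0,0,0,0],[-10,38,0,0,0,0],[-10,38,0,0,0,0]]]'
python3 -m creep '[[[-10,38,0,0,0,0],[-10,38,0,0,0,0],[0,0,0,0,0,0],[0,0,0,0,0,0]]]'
python3 - <<'E'
from h import *
t=viewer.read_camera("top");s=viewer.read_camera("scene");cv2.imwrite("pics/sf.png",s);cv2.imwrite("pics/tf.png",t)
cv2.imwrite("pics/f2.png",np.hstack([cv2.resize(t[145:245,220:278],None,fx=6,fy=6,interpolation=2),cv2.resize(s[175:275,278:350],None,fx=6,fy=6,interpolation=2)]))
t0=cv2.imread("pics/top0.png");s0=cv2.imread("pics/scene0.png")
for n,a,b,r in(("top",t0,t,(236,215,256,235)),("scene",s0,s,(280,185,300,205))):print(n,"red before/after",blobs(a,(0,140,100),(4,255,255),r,3),blobs(b,(0,140,100),(4,255,255),r,3))
print("orange",blobs(t,(5,120,90),(14,255,255),(225,150,270,240),3),blobs(s,(5,120,90),(14,255,255),(285,180,345,245),3))
D=np.array([.581,.053,.032]);a=np.radians(-1.9);c,q=np.cos(a),np.sin(a)
for p in((-44,0,70),(-79,0,42)):
    w=D+np.array([c*p[0]-q*p[1],q*p[0]+c*p[1],p[2]])/1e3;print(p,proj("top",w).round(1),proj("scene",w).round(1))
E
```

```text
time: 27.73
tool_pos: [0.5398, 0.0542, 0.2604]
tool_rot: [3.141, 0.005, 3.109]
contact_force: [-0.0, -0.3, 0.3]
opening: 0.0338
time: 28.07
tool_pos: [0.5384, 0.054, 0.3579]
tool_rot: [3.141, -0.012, 3.108]
contact_force: [0.3, 0.7, -0.3]
opening: 0.0601
time: 28.48
tool_pos: [0.4909, 0.2399, 0.3784]
tool_rot: [3.141, 0.009, 3.094]
contact_force: [0.6, -0.2, -0.2]
opening: 0.0645
time: 28.82
tool_pos: [0.4668, 0.3265, 0.3788]
tool_rot: [3.138, 0.01, 3.102]
contact_force: [0.3, -0.2, 0.7]
opening: 0.0644
top red before/after [(np.int32(36), [245.31, 224.69], [242, 222, 7, 6])] [(np.int32(36), [245.31, 224.69], [242, 222, 7, 6])]
scene red before/after [(np.int32(16), [291.81, 193.88], [289, 192, 7, 4])] [(np.int32(14), [291.93, 193.93], [289, 193, 7, 3])]
orange [(np.int32(101), [248.67, 159.5], [242, 155, 13, 10]), (np.int32(34), [246.59, 207.0], [245, 203, 4, 9])] [(np.int32(24), [300.46, 200.54], [297, 198, 7, 6]), (np.int32(44), [325.07, 229.41], [320, 226, 11, 8])]
(-44, 0, 70) [246.  206.4] [300.9 199.7]
(-79, 0, 42) [246.1 221.5] [293.9 199.6]
```

View pics/f2.png

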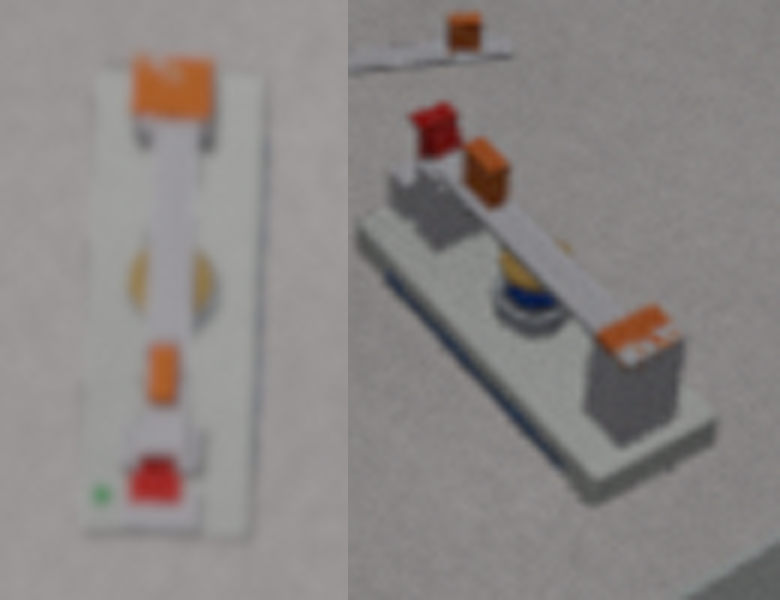

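The final view shows the bar level from under the lip (172,90) into the front cheeks (160,440). The fin is at its home position. The red catch at (156,480) is back at its rest pixel position in both views, over the bar's end. The stack is below the bar. Handing in.

```bash
python3 -c "
from cell import robot
print(robot.hand_in(), robot.observe()['time'])"
```

```text
the job is handed in; nothing more can be done
the job is handed in; nothing more can be done
```

I rebuilt the stack on the shaft: bearing, then blue sleeve, then brass washer. I then hooked the keeper's tongue under the lip until it touched the rear wall, swung the front end down and pressed it home. The job was handed in at about 29 s of the 72 s allowed.

**Checks that agreed**
- Each stack part stopped within about 1 mm of its expected height.
- The bar bottomed out level, with its front underside measured at 36.0 mm above drive_seat.
- The fin is within about 1 px of its predicted home position in both views.
- The red catch is back at its rest pixel position in both views, over the bar's end.

**What failed or disagreed**
- My first grip on the sleeve missed because I lifted before the fingers had closed. The sleeve had not moved, and the second try held.
- The drive's yaw came out as −2.35° from the lip and catch but about −1.55° from the base edges. I used −1.9°.
- During the final swing the wrist briefly read about −16 N vertically. I took this as the catch pressing down on the bar after it snapped. The arm hid the catch at that moment, so I did not see the snap itself.
- I did not re-measure the long sleeve and the other bench items at the end. The arm only touched the parts it was using.

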